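# Wipe the shards of a broken test tile off a rocker plate

## Task

A porcelain test tile has broken on the tilted plate of the rocker and its shards are contaminated. Take the scraper block from its tray, wet its sole by pushing the dish of the dispenser can well down with it and letting the dish spring back, then, with the sole lying flat and pressed on the plate, wipe all four shards over the plate's open end into the steel pan and stand the scraper back in its tray on its sole. Do not touch the shards with the gripper, do not press so hard that the plate is forced round on its hinge, and leave the whole tile, the petri dish and the timer where they are.

Things in the scene. Friction and masses are not known exactly. Their poses are not given: they have to be found in the camera images.
- rocker: laboratory rocker, white housing 132 (x) x 140 (y) x 82 mm with a knob and a switch on its front (-x) side; fixed. Origin: centre of its underside on the worktop; x to its back, y along the plate's hinge, z up
- plate: the rocker's plate, dark rubber mat in an aluminium frame, 158 (x) x 230 (y) mm. Origin: centre of the mat's top face, 145 to 180 mm up; z normal to the mat, y along the hinge. It is tilted about y by 0.03 to 0.19 rad, -x edge low; the hinge, 24 mm below, holds by friction (yields at 0.6 Nm). Rims 8 mm high: inner faces at x = +-75 mm and y = -111 mm; none at the +y end
- open_end (a point): middle of the plate's open, rimless end, on the mat's level, 115 mm along the plate's +y from its origin; it hangs 15 to 35 mm inside the pan's near wall, above its rim
- shard_a: white porcelain shard of the broken tile, four-cornered, about 45 x 36 mm, 6 mm thick, 30 g, lying flat on the mat. Origin: middle of its underside
- shard_b: white porcelain shard, four-cornered, about 46 x 34 mm, 6 mm thick, 30 g. Origin: middle of its underside
- shard_c: white porcelain shard, four-cornered, about 48 x 30 mm, 6 mm thick, 30 g. Origin: middle of its underside
- shard_d: white porcelain shard, four-cornered, about 39 x 37 mm, 6 mm thick, 30 g. Origin: middle of its underside
- scraper: grey scraper block standing in its tray. Black rubber sole 34 mm (x) by 90 mm (y), 10 mm high; plastic back up to z = 24 mm; ribbed upright grip 22 mm thick (x) by 68 mm long (y) from z = 24 to z = 66 mm. 150 g. Origin: centre of the sole's underside, z up through the grip
- tray: shallow steel tray for the scraper, 75 mm (x) by 125 mm (y) outside, walls 3 mm thick and 14 mm high, floor 3 mm thick; fixed. Origin: centre of its underside
- dispenser: steel plunger dispenser can, 76 mm in diameter, 98 mm high to the top of its neck; fixed. Origin: centre of its underside
- plunger: the dispenser's sprung round dish, 60 mm in diameter. Origin: centre of its top face, 120 mm above the worktop when up; it goes straight down 14 mm at most, against 3 N at first and 6.5 N at the end
- bin: open stainless steel discard pan, 200 mm (x) by 130 mm (y) by 95 mm high, walls and floor 3 mm thick, under the open end of the plate; fixed. Its -y side is towards the rocker. Origin: centre of its underside
- petri: covered round petri dish, 90 mm in diameter, 14 mm high, lying on the worktop, loose. Origin: centre of its underside
- bench_timer: small flat bench timer with three keys, 68 x 68 x 19 mm, lying on the worktop, loose. Origin: centre of its underside
- whole_tile: whole white porcelain test tile with twelve shallow wells, 84 (x) x 64 (y) x 6 mm, lying on the worktop, loose. Origin: centre of its underside
- plate_edge (a point): middle of the plate's far long edge, 79 mm along the plate's +x from its origin, on the mat's level; it shows whether the plate has been turned on its hinge

How it is judged:
By the outcome, as a careful person would: the job done as asked, in the order asked, and still so for the second after the job is handed in, with the robot touching nothing.
It also fails if it takes over 72 s, if anything falls off the work surface, if the arm or the gripper's body presses on something with over 40 N, if the wrist force passes 120 N, or if a joint passes its speed limit or range.

## Robot

A 7-joint arm with a two-finger parallel gripper is mounted at the origin on the work surface; the furniture and walls round the work are solid. World frame = base frame: x ahead of the robot, y to its left, z up, the work surface at z = 0. Lengths are in m, angles in rad, forces in N, time in s.
With the tool pointing down it reaches from about 0.425 to 0.925 m from the base axis. Payload 6.8 kg.
Tool frame: the origin (TCP) lies at the very end of the fingers, on their centre line; the grasp point (between the pads) lies 19 mm behind it; z points along the fingers, y is the line along which they close (so a half turn about z gives the same grasp; the last joint's range is limited). The gripper opens to 85 mm and grips with 20 to 120 N. Pads are 22 mm wide; open, the fingers measure 114 mm over their backs; the gripper's body (76 mm by 85 mm) begins 54 mm behind the grasp point. The pads swing forward as they close: fully open they stand 13 mm farther back than shut.
Start: joints at [-1.454, 0.477, 0.022, 1.555, -0.011, 1.109, -0.083], TCP at [0.15, 0.658, 0.193] pointing down, gripper open.
Joint ranges: [-2.96, 2.96], [-0.34, 2.1], [-1.41, 1.46], [0.24, 2.44], [-1.37, 4.51], [0.17, 1.92], [-2.96, 2.96]. Speed limits (rad/s): [2.39, 2.39, 3.14, 3.14, 3.14, 3.14, 3.14].

## Interface

Orientations are given as a rotation vector (axis times angle).
In Python, from bench import r gives the robot as it stands. The module is installed in compiled form; this text tells all that it offers.
- The arm moves only by the tool servo_tool, never from a script. Its argument "commands" is a list of rows, each a list of 7 numbers: the turn, a rotation vector about the world's x, y, z in degrees, then the shift along the world's x, y, z in mm, then the closure, from 0 (fully open) to 1 (shut). A call has 1 to 5 rows; each row is the pose to reach, as a shift and turn from the pose commanded when the call began; what a row does not reach only later rows make up. A row lasts 1/12 s, in which the tool goes at most 41.7 mm and 7.16 degrees, less where a joint would pass 70% of its speed; a pose out of reach is approached as far as the arm can. A call with a gripper value outside its range is refused whole. The fingers move at their own pace and stop on an object; "force" is the grip in N (left out, the last holds). Time passes only in rows, so rows that repeat a pose let the fingers close. It gives the time, the measured TCP pose, the force, the opening and the grip force at its end, in the units of the state.
- r.get_obs(): the state, without advancing time (a new reading comes with each control period).
- r.grab_frame(name): name is "side" or "top" or "wrist"; returns (picture, depth): 400x640x3 uint8, blue, green, red; 400x640 float32, m along the optical axis (not along the pixel's ray), 0 where there is no reading.
- r.camera_info(name): a dict with "vertical_fov" (degrees; the focal length in pixels is half the picture's height over the tangent of half this angle, whatever the lens; pixels are square), "cx", "cy" (the principal point, pixels), "cam_to_world" (4x4, takes a point from camera to world coordinates); the wrist camera has in their place "T_tool_cam" (4x4, takes a point from camera to tool coordinates, whose origin is the TCP and whose axes are the flange's). Camera axes: x right, y up, looking along -z (the intrinsics and any distortion apply to the point x, -y, -z); pixel columns grow to the right and rows downward; lengths in m; the calibration is good to about 2 mm. A picture is of the moment at which its call begins: read the wrist's pose just before it. camera_info takes no time and is no camera call.
- r.hand_in(): hands the job in; it is judged then, once.
The state is a dict: "clock": time; "joints": joint angles; "qvel": joint speeds; "tau": joint torques, N m; "tcp_pos": TCP position; "orientation": TCP orientation; "contact_force": force on the tool from outside, world axes, zero at the start; "moment": the same for the moment, N m; "grip_width": finger opening in m; "gripper_force": force on a finger pad.
Only numpy, scipy, OpenCV 4.12 (cv2) and the standard library are available. Lean on these libraries where they do the work, as an engineer would, in place of code of your own. Each camera call takes 0.05 s, during which the arm holds its last target. There are 200 camera calls.

## Working session

There is one attempt and no reset: what is moved stays moved. The work goes in short steps, Python scripts to look and compute and a tool call to move; the robot and the scene stay as the last step left them, time stands still between calls to the robot, and variables do not carry over. Pictures are saved under pics/ and viewed, at most 10 in all, crops included, and the job is handed in when it is done.

Besides the shell and the picture viewer there is one more tool, called after "Request:" in YAML: its name, and indented under it one key for each argument. servo_tool: Moves the arm, as the interface text tells. Its arguments: {"type":"object","properties":{"commands":{"type":"array"},"force":{"type":"number"}},"required":["commands"]}

```bash
mkdir -p pics; cat > h.py <<'E'
import numpy as np, cv2
from bench import r
from scipy.spatial.transform import Rotation as R
def cloud(name):
    o=r.get_obs(); p,d=r.grab_frame(name); i=r.camera_info(name)
    f=200/np.tan(np.radians(i["vertical_fov"])/2)
    T=i.get("cam_to_world")
    if T is None:
        W=np.eye(4); W[:3,:3]=R.from_rotvec(o["orientation"]).as_matrix(); W[:3,3]=o["tcp_pos"]; T=W@np.array(i["T_tool_cam"])
    T=np.array(T)
    v,u=np.mgrid[:400,:640]
    c=np.stack([(u-i["cx"])/f*d,-(v-i["cy"])/f*d,-d],-1)
    w=c@T[:3,:3].T+T[:3,3]; w[d==0]=np.nan
    return p,d,w,i
E
python3 - <<'E'
from h import *
for n in ("top","side"):
    p,d,w,i=cloud(n); cv2.imwrite(f"pics/{n}0.png",p); np.savez(f"{n}0.npz",p=p,d=d,w=w); print(n,{k:np.round(v,3).tolist() if not isinstance(v,str) else v for k,v in i.items()},(d==0).mean())
print(r.get_obs())
E
```

```text
top {'vertical_fov': 54.981, 'cx': 322.654, 'cy': 203.095, 'cam_to_world': [[-0.003, 0.998, -0.069, 0.434], [-0.999, -0.006, -0.037, -0.215], [-0.038, 0.069, 0.997, 1.0], [0.0, 0.0, 0.0, 1.0]]} 0.00409765625
side {'vertical_fov': 52.455, 'cx': 325.842, 'cy': 200.387, 'cam_to_world': [[0.573, 0.724, -0.384, 0.151], [-0.82, 0.511, -0.259, -0.403], [0.009, 0.463, 0.886, 0.865], [0.0, 0.0, 0.0, 1.0]]} 0.00392578125
{'clock': 0.1, 'joints': array([-1.45413269,  0.4777628 ,  0.02237386,  1.55638264, -0.01151982,
        1.10931913, -0.08308332]), 'qvel': array([ 0.00020409, -0.00050897, -0.00021088, -0.00371798, -0.0018151 ,
        0.00010647, -0.0004063 ]), 'tau': array([ 4.26629529e-03, -5.97756207e+01,  1.61343098e+00, -2.81955010e+01,
        1.28562862e-02,  4.96144450e-03,  2.74892983e-05]), 'tcp_pos': array([0.15033291, 0.65740411, 0.1921805 ]), 'orientation': array([-3.52307457e-01, -3.12170394e+00,  2.73623688e-03]), 'contact_force': array([ 0.64393393, -0.12630405, -0.17686918]), 'moment': array([0.04519577, 0.01060978, 0.03386943]), 'gripper_force': 0.0, 'grip_width': 0.08535692256386991}
```

View pics/top0.png

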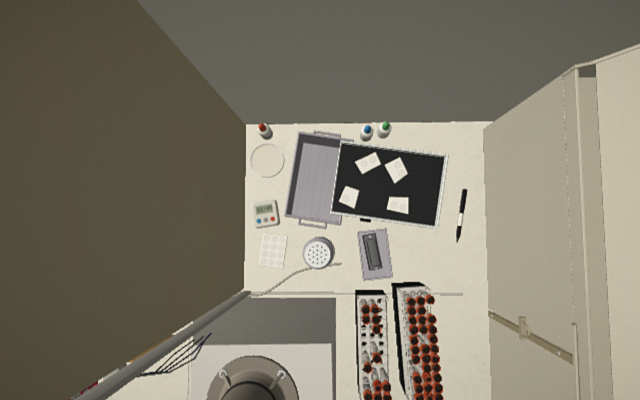

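View pics/side0.png

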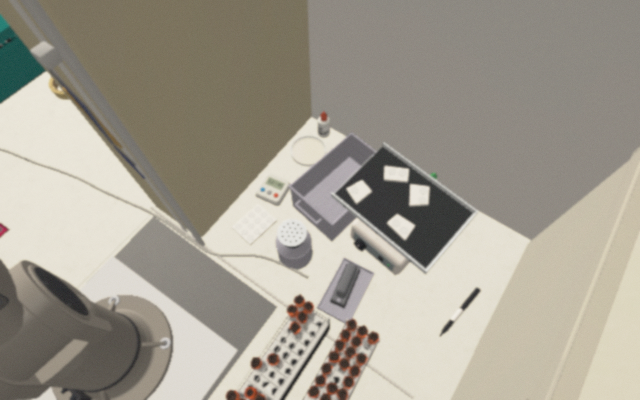

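The top view shows the plate at (390,185), the four shards, the pan at (318,180), the can at (319,252), the tray with scraper at (375,253), the racks at (380,340), and a tall panel left of col 247. The side view agrees. Next I measure the scene from depth.

```bash
python3 - <<'E'
from h import *
a=np.load("top0.npz"); w=a["w"]; p=a["p"]
for u,v in [(319,252),(375,253),(368,232),(385,277),(360,277),(390,232),(266,160),(265,213),(273,250),(247,292),(247,200),(200,200),(150,100),(200,330),(170,342),(100,390),(280,320),(262,385),(300,200),(340,145),(448,155),(440,228),(332,212),(487,200),(370,290),(372,305),(400,290),(420,300),(250,128),(263,130),(384,128),(462,200),(520,325),(570,200),(590,380),(320,160),(300,130),(286,218),(344,228),(312,215)]: print((u,v),np.round(w[v,u],3),p[v,u])
# height map for obstacles
print("world grid max z (top cam): rows x, cols y")
x,y,z=[w[...,k].ravel() for k in range(3)]
b=np.load("side0.npz")["w"].reshape(-1,3)
X=np.r_[x,b[:,0]];Y=np.r_[y,b[:,1]];Z=np.r_[z,b[:,2]]
ys=np.arange(0.7,-0.8,-0.06); print("     ",*[f"{q:5.2f}" for q in ys])
for xx in np.arange(0.9,-0.3,-0.05):
    s=f"{xx:5.2f}"
    for yy in ys:
        m=(abs(X-xx)<.025)&(abs(Y-yy)<.03)&np.isfinite(Z); s+=" %5.2f"%Z[m].max() if m.any() else "   . "
    print(s)
E
```

```text
(319, 252) [ 0.383 -0.173  0.121] [219 228 227]
(375, 253) [ 0.378 -0.305  0.07 ] [88 90 91]
(368, 232) [ 0.428 -0.294  0.006] [161 158 165]
(385, 277) [ 0.314 -0.335  0.012] [133 134 139]
(360, 277) [ 0.313 -0.273  0.   ] [188 208 214]
(390, 232) [ 0.427 -0.35   0.005] [194 212 217]
(266, 160) [ 0.615 -0.031  0.017] [190 209 217]
(265, 213) [ 0.477 -0.029  0.017] [160 181 183]
(273, 250) [ 0.382 -0.049  0.008] [206 222 227]
(247, 292) [0.279 0.012 0.03 ] [76 81 83]
(247, 200) [ 0.513  0.022 -0.   ] [195 214 220]
(200, 200) [0.486 0.023 0.341] [64 81 88]
(150, 100) [0.6   0.024 0.526] [63 80 85]
(200, 330) [0.271 0.01  0.367] [ 91 100 102]
(170, 342) [0.278 0.019 0.459] [ 98 105 108]
(100, 390) [0.279 0.017 0.622] [ 91  99 102]
(280, 320) [ 0.203 -0.067  0.   ] [ 98 106 108]
(262, 385) [ 0.062 -0.032  0.054] [22 22 23]
(300, 200) [ 0.511 -0.119  0.006] [157 155 159]
(340, 145) [ 0.616 -0.222  0.18 ] [169 178 178]
(448, 155) [ 0.626 -0.503  0.001] [157 170 173]
(440, 228) [ 0.437 -0.477  0.005] [186 206 211]
(332, 212) [ 0.472 -0.204  0.175] [196 206 205]
(487, 200) [ 0.506 -0.584  0.
[... 3669 characters left out ...]
0  0.01   .   0.01  0.03  0.00   .    . 
-0.05   .    .    .    .    .    .    .    .    .    .    .    .   0.33  0.32  0.01   .    .    .    .    .    .    .    .    .    . 
-0.10   .    .    .    .    .    .    .    .    .    .    .   0.04  0.05   .    .    .    .    .    .    .    .    .    .    .    . 
-0.15   .    .    .    .    .    .    .    .    .    .    .   0.00   .    .    .    .    .    .    .    .    .    .    .    .    . 
-0.20   .    .    .    .    .    .    .    .    .    .    .    .    .    .    .    .    .    .    .    .    .    .    .    .    . 
-0.25   .    .    .    .    .    .    .    .    .    .    .    .    .    .    .    .    .    .    .    .    .    .    .    .    .
```

Request:
servo_tool:
  commands:
    - [0,0,0,-9,-38,10,0]
    - [0,0,0,-18,-76,20,0]
    - [0,0,0,-27,-114,30,0]
    - [0,0,0,-36,-152,40,0]
    - [0,0,0,-45,-190,50,0]

```text
clock: 0.52
tcp_pos: [0.1051, 0.4658, 0.2428]
orientation: [0.352, 3.122, -0.002]
contact_force: [0.5, -0.4, -0.0]
grip_width: 0.085
gripper_force: 0.0
```

```bash
python3 - <<'E'
from h import *
o=r.get_obs(); print(o["clock"],o["joints"].round(3),o["tcp_pos"].round(3),o["orientation"].round(3))
b=np.load("side0.npz")["w"].reshape(-1,3); a=np.load("top0.npz")["w"].reshape(-1,3)
for n,c in (("top",a),("side",b)):
  for lo,hi in ((.0,.2),(.2,.4),(.4,.6),(.6,.8),(.8,1.0)):
    m=(c[:,0]>.2)&(c[:,0]<.34)&(c[:,1]>-.05)&(c[:,1]<.2)&(c[:,2]>lo+.02)&(c[:,2]<hi)
    if m.any(): print(n,lo,m.sum(),c[m].min(0).round(3),c[m].max(0).round(3), np.percentile(c[m],[5,95],axis=0).round(3).tolist())
E
```

```text
0.5167 [-1.476e+00  1.010e-01 -4.000e-03  1.949e+00  1.000e-03  1.092e+00
 -1.340e-01] [0.105 0.466 0.243] [ 3.520e-01  3.122e+00 -2.000e-03]
top 0.0 706 [0.27  0.008 0.02 ] [0.34 0.03 0.2 ] [[0.275, 0.01, 0.03], [0.336, 0.026, 0.194]]
top 0.2 1613 [ 0.252 -0.003  0.22 ] [0.34  0.054 0.4  ] [[0.262, 0.009, 0.234], [0.336, 0.026, 0.395]]
top 0.4 4850 [ 0.248 -0.008  0.42 ] [0.34  0.063 0.6  ] [[0.254, 0.009, 0.434], [0.336, 0.028, 0.594]]
top 0.6 5252 [0.271 0.008 0.62 ] [0.34  0.031 0.73 ] [[0.279, 0.023, 0.625], [0.338, 0.025, 0.723]]
side 0.0 2200 [0.268 0.006 0.02 ] [0.34  0.161 0.2  ] [[0.269, 0.008, 0.032], [0.335, 0.143, 0.193]]
side 0.2 4141 [ 0.249 -0.007  0.22 ] [0.34  0.162 0.4  ] [[0.269, 0.008, 0.232], [0.335, 0.143, 0.394]]
side 0.4 10928 [ 0.246 -0.01   0.42 ] [0.34  0.162 0.6  ] [[0.255, 0.008, 0.434], [0.334, 0.116, 0.588]]
side 0.6 4 [0.268 0.006 0.62 ] [0.271 0.009 0.621] [[0.268, 0.006, 0.62], [0.271, 0.008, 0.621]]
```

Request:
servo_tool:
  commands:
    - [0,0,5,-41,7,0,0]
    - [0,0,10,-82,11,0,0]
    - [0,0,10,-82,11,0,0]

```text
clock: 0.77
tcp_pos: [0.0152, 0.4791, 0.2437]
orientation: [-0.057, -3.138, -0.003]
contact_force: [0.7, -0.4, -0.1]
grip_width: 0.0857
gripper_force: 0.0
```

```bash
python3 - <<'E'
from h import *
o=r.get_obs(); print(o["clock"],o["joints"].round(3),o["tcp_pos"].round(3),o["orientation"].round(3))
E
```

```text
0.7667 [-1.576  0.106 -0.099  1.941  0.008  1.093 -0.143] [0.015 0.479 0.244] [-5.700e-02 -3.138e+00 -3.000e-03]
```

Request:
servo_tool:
  commands:
    - [6,0,0,0,20,20,0]
    - [12,0,0,0,40,40,0]
    - [18,0,0,0,60,60,0]
    - [24,0,0,0,70,90,0]
    - [30,0,0,0,80,120,0]

```text
clock: 1.18
tcp_pos: [0.0235, 0.5595, 0.3641]
orientation: [-0.076, -3.019, -0.816]
contact_force: [0.3, -0.3, 0.4]
grip_width: 0.0854
gripper_force: 0.0
```

```bash
python3 - <<'E'
from h import *
o=r.get_obs(); q=o["joints"]; print(o["clock"],q.round(3),o["tcp_pos"].round(4),R.from_rotvec(o["orientation"]).as_matrix().round(3).tolist())
Rm=R.from_rotvec(o["orientation"]).as_matrix(); t=np.array(o["tcp_pos"])
s=q[1]+q[3]+q[5]; print(s, np.arccos(Rm[2,2]))
L1,L2=.538,.477
rr=np.hypot(*t[:2]); print("L3 from r",(rr-L1*np.sin(q[1])-L2*np.sin(q[1]+q[3]))/np.sin(s)," h=",t[2]-L1*np.cos(q[1])-L2*np.cos(q[1]+q[3])," - L3*",np.cos(s))
p,d,w,i=cloud("wrist"); cv2.imwrite("pics/w1.png",p); print(np.array(i["T_tool_cam"]).round(3).tolist(),i["vertical_fov"])
E
```

```text
1.1833 [-1.562 -0.139 -0.099  2.02   0.049  0.735 -0.17 ] [0.0235 0.5595 0.3641] [[-0.999, 0.05, -0.0], [0.043, 0.863, 0.503], [0.025, 0.503, -0.864]]
2.6158565629593826 2.6139624897945524
L3 from r 0.35953803056059996  h= -0.02318390613620508  - L3* -0.8649547690307055
[[-0.001, 0.947, 0.323, 0.082], [1.0, 0.001, 0.002, 0.0], [0.001, 0.323, -0.947, -0.181], [0.0, 0.0, 0.0, 1.0]] 67.86335621072513
```

```bash
cat > plan.py <<'E'
from h import *
L1,L2,L3,H=.538,.477,.36,.289
def pose(j2,j4,j6,a):
    s=j2+j4+j6; rr=L1*np.sin(j2)+L2*np.sin(j2+j4)+L3*np.sin(s); z=H+L1*np.cos(j2)+L2*np.cos(j2+j4)+L3*np.cos(s)
    e=np.array([np.cos(a),np.sin(a),0]); k=np.array([0,0,1.]); Z=np.sin(s)*e+np.cos(s)*k; Y=-np.cos(s)*e+np.sin(s)*k
    return np.array([*(rr*e[:2]),z]),R.from_matrix(np.stack([np.cross(Y,Z),Y,Z],1))
def rows(wps,start=None,g=0):
    """joint way points -> printed calls of 5 rows, from measured pose"""
    P=[pose(*wps[0])]; 
    for A,B in zip(wps[:-1],wps[1:]):
        A=np.array(A);B=np.array(B); n=1
        while True:
            T=[pose(*(A+(B-A)*k/n)) for k in range(n+1)]
            ok=all(np.linalg.norm(b[0]-a[0])<.041 and (b[1]*a[1].inv()).magnitude()<np.radians(7) for a,b in zip(T[:-1],T[1:])) and (abs(B-A)/n<[.13,.17,.17,.12]).all()
            if ok: break
            n+=1
        P+=T[1:]
    cur=P[0]; 
    for k in range(1,len(P),5):
        out=[]
        for q in P[k:k+5]:
            tv=np.degrees((q[1]*cur[1].inv()).as_rotvec()).round(1); out.append([*tv.tolist(),*((q[0]-cur[0])*1000).round().tolist(),g])
        last=out[-1]; cur=(cur[0]+np.array(last[3:6])/1000, R.from_rotvec(np.radians(last[:3]))*cur[1])
        print(str(out).replace(".0,",","))
    print("end",cur[0].round(3),len(P)-1)
E
python3 - <<'E'
from plan import *
a0=np.arctan2(.5595,.0235)
rows([(-.139,2.02,.735,a0),(-.30,1.56,1.85,a0),(-.32,.3,1.88,a0),(-.32,.3,1.88,np.radians(-40)),(-.30,1.45,1.85,np.radians(-40))])
E
```

```text
[[-2.6, 0.1, -0, -1, -14, 17, 0], [-5.1, 0.2, -0, -1, -31, 35, 0], [-7.7, 0.3, -0, -2, -49, 53, 0], [-10.3, 0.4, -0, -3, -68, 73, 0], [-12.9, 0.5, 0, -4, -90, 93, 0]]
[[-2.5, 0.1, -0, -1, -23, 21, 0], [-5.1, 0.3, -0, -2, -48, 42, 0], [-7.7, 0.4, -0, -3, -75, 64, 0], [-10.2, 0.5, -0, -4, -103, 86, 0], [-12.8, 0.6, -0, -5, -132, 109, 0]]
[[-2.6, 0.1, -0, -2, -32, 22, 0], [1.9, -0.1, -0, -1, -17, 60, 0], [6.4, -0.3, -0, -1, -6, 98, 0], [10.8, -0.5, -0, -0, 2, 138, 0], [15.3, -0.7, -0, -0, 7, 178, 0]]
[[4.5, -0.2, -0, 0, 2, 40, 0], [9, -0.3, -0, -0, 0, 80, 0], [13.4, -0.5, -0, -0, -4, 120, 0], [17.9, -0.7, 0, -1, -12, 160, 0], [22.4, -0.9, 0, -1, -23, 198, 0]]
[[4.4, -0.2, 0, -1, -14, 38, 0], [8.9, -0.4, 0, -1, -31, 75, 0], [13.4, -0.6, 0, -2, -51, 110, 0], [17.9, -0.8, 0, -3, -73, 143, 0], [22.3, -0.9, 0, -4, -99, 175, 0]]
[[4.5, -0.2, -0, -1, -27, 29, 0], [9, -0.4, -0, -3, -57, 56, 0], [8.9, -0.9, -6.7, 17, -59, 56, 0], [8.9, -1.5, -13.4, 36, -63, 56, 0], [8.8, -2, -20.1, 54, -69, 56, 0]]
[[0, 0, -6.7, 18, -9, 0, 0], [0, 0, -13.4, 34, -19, 0, 0], [0, 0, -20.2, 49, -32, 0, 0], [0, 0, -2
[... 226 characters left out ...]
9, 0, 0], [0, -0, -13.4, -5, -39, 0, 0], [0, -0, -20.1, -10, -57, 0, 0], [0, -0, -26.8, -18, -75, 0, 0], [0, -0, -33.5, -28, -92, 0, 0]]
[[0, -0, -6.8, -11, -16, 0, 0], [2.6, 3.5, -6.8, 11, -34, -26, 0], [5.2, 7, -6.8, 32, -52, -55, 0], [7.8, 10.5, -6.7, 51, -68, -85, 0], [10.4, 14, -6.7, 68, -82, -118, 0]]
[[2.8, 3.3, -0, 15, -13, -34, 0], [5.6, 6.6, -0, 28, -24, -69, 0], [8.4, 10, -0, 39, -33, -106, 0], [11.2, 13.3, -0, 48, -40, -143, 0], [14, 16.7, -0, 54, -45, -181, 0]]
[[2.8, 3.3, -0, 4, -4, -39, 0], [5.6, 6.6, -0, 6, -6, -78, 0], [8.4, 10, -0, 6, -5, -118, 0], [11.2, 13.3, -0, 3, -3, -157, 0], [14, 16.6, -0, -2, 2, -195, 0]]
[[2.8, 3.4, -0, -8, 6, -38, 0]]
end [ 0.251 -0.21   0.642] 61
```

View pics/w1.png

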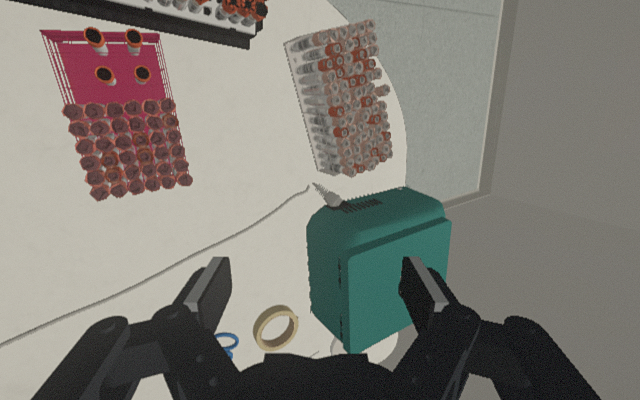

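The wrist view shows only bench goods on the left side: a teal box at (380,270) and racks. I'll fold the arm up before passing in front of the panel.

Request:
servo_tool:
  commands:
    - [-2.6,0.1,0,-1,-14,17,0]
    - [-5.1,0.2,0,-1,-31,35,0]
    - [-7.7,0.3,0,-2,-49,53,0]
    - [-10.3,0.4,0,-3,-68,73,0]
    - [-12.9,0.5,0,-4,-90,93,0]

```text
clock: 1.65
tcp_pos: [0.0195, 0.4678, 0.4565]
orientation: [-0.081, -3.091, -0.459]
contact_force: [0.2, 0.5, -0.0]
grip_width: 0.0853
gripper_force: 0.0
```

Request:
servo_tool:
  commands:
    - [-2.5,0.1,0,-1,-23,21,0]
    - [-5.1,0.3,0,-2,-48,42,0]
    - [-7.7,0.4,0,-3,-75,64,0]
    - [-10.2,0.5,0,-4,-103,86,0]
    - [-12.8,0.6,0,-5,-132,109,0]

```text
clock: 2.07
tcp_pos: [0.0145, 0.3354, 0.5658]
orientation: [-0.086, -3.118, -0.111]
contact_force: [0.2, -0.1, 0.9]
grip_width: 0.0857
gripper_force: 0.0
```

Request:
servo_tool:
  commands:
    - [-2.6,0.1,0,-2,-32,22,0]
    - [1.9,-0.1,0,-1,-17,60,0]
    - [6.4,-0.3,0,-1,-6,98,0]
    - [10.8,-0.5,0,0,2,138,0]
    - [15.3,-0.7,0,0,7,178,0]

```text
clock: 2.48
tcp_pos: [0.0147, 0.3444, 0.7446]
orientation: [-0.081, -3.079, -0.536]
contact_force: [0.5, 0.9, 0.6]
grip_width: 0.0857
gripper_force: 0.0
```

```bash
python3 - <<'E'
from plan import *
o=r.get_obs(); q=o["joints"]; print(o["clock"],q.round(3),o["tcp_pos"].round(3), R.from_rotvec(o["orientation"]).as_matrix().round(2).tolist(), q[1]+q[3]+q[5],pose(q[1],q[3],q[5],1.53)[0])
E
```

```text
2.4833 [-1.555 -0.296 -0.109  1.225 -0.006  1.867 -0.15 ] [0.015 0.344 0.745] [[-1.0, 0.05, -0.01], [0.05, 0.94, 0.34], [0.02, 0.34, -0.94]] 2.7961596551549257 [0.01415629 0.34680653 0.75035549]
```

Request:
servo_tool:
  commands:
    - [4.5,-0.2,0,0,2,40,0]
    - [9,-0.3,0,0,0,80,0]
    - [13.4,-0.5,0,0,-4,120,0]
    - [17.9,-0.7,0,-1,-12,160,0]
    - [22.4,-0.9,0,-1,-23,198,0]

```text
clock: 2.9
tcp_pos: [0.0134, 0.3209, 0.9428]
orientation: [-0.07, -2.921, -1.127]
contact_force: [-0.5, 1.2, 1.0]
grip_width: 0.0855
gripper_force: 0.0
```

Request:
servo_tool:
  commands:
    - [4.4,-0.2,0,-1,-14,38,0]
    - [8.9,-0.4,0,-1,-31,75,0]
    - [13.4,-0.6,0,-2,-51,110,0]
    - [17.9,-0.8,0,-3,-73,143,0]
    - [22.3,-0.9,0,-4,-99,175,0]

```text
clock: 3.32
tcp_pos: [0.0093, 0.221, 1.1174]
orientation: [-0.056, -2.653, -1.674]
contact_force: [0.4, 0.5, 1.4]
grip_width: 0.0853
gripper_force: 0.0
```

Request:
servo_tool:
  commands:
    - [4.5,-0.2,0,-1,-27,29,0]
    - [9,-0.4,0,-3,-57,56,0]
    - [8.9,-0.9,-6.7,17,-59,56,0]
    - [8.9,-1.5,-13.4,36,-63,56,0]
    - [8.8,-2,-20.1,54,-69,56,0]

```text
clock: 3.73
tcp_pos: [0.0632, 0.1507, 1.1729]
orientation: [0.464, 2.315, 1.734]
contact_force: [0.4, -0.0, -0.1]
grip_width: 0.0854
gripper_force: 0.0
```

```bash
python3 - <<'E'
from plan import *
o=r.get_obs(); q=o["joints"]; print(o["clock"],q.round(3),o["tcp_pos"].round(3), R.from_rotvec(o["orientation"]).as_matrix().round(2).tolist(), q[1]+q[3]+q[5],pose(q[1],q[3],q[5],1.53)[0])
E
```

```text
3.7333 [-1.046 -0.306 -0.255  0.254  0.072  1.908 -0.096] [0.063 0.151 1.173] [[-0.93, 0.12, 0.35], [0.37, 0.26, 0.89], [0.02, 0.96, -0.28]] 1.856177209133338 [0.00645438 0.15812208 1.17693901]
```

Request:
servo_tool:
  commands:
    - [0,0,-6.7,18,-9,0,0]
    - [0,0,-13.4,34,-19,0,0]
    - [0,0,-20.2,49,-32,0,0]
    - [0,0,-26.9,63,-46,0,0]
    - [0,0,-33.6,75,-61,0,0]

```text
clock: 4.15
tcp_pos: [0.138, 0.0904, 1.1724]
orientation: [1.02, 1.903, 1.433]
contact_force: [-0.5, -0.4, -0.2]
grip_width: 0.0857
gripper_force: 0.0
```

Request:
servo_tool:
  commands:
    - [0,0,-6.7,9,-17,0,0]
    - [0,0,-13.4,17,-35,0,0]
    - [0,0,-20.1,23,-53,0,0]
    - [0,0,-26.9,27,-73,0,0]
    - [0,0,-33.6,28,-92,0,0]

```text
clock: 4.57
tcp_pos: [0.1654, -0.001, 1.1723]
orientation: [1.425, 1.426, 1.083]
contact_force: [-0.5, 0.7, 0.0]
grip_width: 0.0853
gripper_force: 0.0
```

Request:
servo_tool:
  commands:
    - [0,0,-6.7,-1,-19,0,0]
    - [0,0,-13.4,-5,-39,0,0]
    - [0,0,-20.1,-10,-57,0,0]
    - [0,0,-26.8,-18,-75,0,0]
    - [0,0,-33.5,-28,-92,0,0]

```text
clock: 4.98
tcp_pos: [0.1369, -0.0921, 1.1723]
orientation: [1.693, 0.911, 0.703]
contact_force: [1.0, 0.8, -0.5]
grip_width: 0.0854
gripper_force: 0.0
```

```bash
python3 - <<'E'
from plan import *
o=r.get_obs(); q=o["joints"]; print(o["clock"],q.round(3),o["tcp_pos"].round(3), R.from_rotvec(o["orientation"]).as_matrix().round(2).tolist())
p,d,w,i=cloud("wrist"); cv2.imwrite("pics/w2.png",p)
for v in range(20,400,60): print([tuple(w[v,u].round(2)) for u in range(40,640,140)])
E
```

```text
4.9833 [ 0.675 -0.305 -0.305  0.254  0.155  1.914 -0.107] [ 0.137 -0.092  1.172] [[0.54, 0.23, 0.81], [0.84, -0.17, -0.51], [0.02, 0.96, -0.29]]
[(np.float64(0.72), np.float64(-0.11), np.float64(0.24)), (np.float64(0.72), np.float64(-0.15), np.float64(0.68)), (np.float64(0.72), np.float64(-0.18), np.float64(1.03)), (np.float64(0.72), np.float64(-0.2), np.float64(1.31)), (np.float64(0.72), np.float64(-0.22), np.float64(1.55))]
[(np.float64(0.72), np.float64(-0.28), np.float64(0.03)), (np.float64(0.72), np.float64(-0.3), np.float64(0.59)), (np.float64(0.72), np.float64(-0.32), np.float64(1.0)), (np.float64(0.72), np.float64(-0.33), np.float64(1.33)), (np.float64(0.72), np.float64(-0.34), np.float64(1.6))]
[(np.float64(0.51), np.float64(-0.35), np.float64(0.18)), (np.float64(0.72), np.float64(-0.53), np.float64(0.44)), (np.float64(0.72), np.float64(-0.52), np.float64(0.97)), (np.float64(0.72), np.float64(-0.5), np.float64(1.36)), (np.float64(0.72), np.float64(-0.49), np.float64(1.67))]
[(np.float64(0.43), np.float64(-0.57), np.float64(0.0)), (np.float64(0.53), np.float64(-0.63), np.floa
[... 340 characters left out ...]
loat64(0.91)), (np.float64(0.68), np.float64(-1.08), np.float64(1.47)), (np.float64(0.66), np.float64(-0.93), np.float64(1.85))]
[(np.float64(0.08), np.float64(-0.59), np.float64(0.36)), (np.float64(0.05), np.float64(-0.02), np.float64(1.16)), (np.float64(0.35), np.float64(-1.08), np.float64(0.96)), (np.float64(0.08), np.float64(-0.04), np.float64(1.25)), (np.float64(0.5), np.float64(-1.03), np.float64(1.85))]
[(np.float64(-0.03), np.float64(-0.61), np.float64(0.45)), (np.float64(0.04), np.float64(-0.01), np.float64(1.18)), (np.float64(0.05), np.float64(-0.02), np.float64(1.21)), (np.float64(0.06), np.float64(-0.05), np.float64(1.25)), (np.float64(0.34), np.float64(-1.08), np.float64(1.83))]
```

View pics/w2.png

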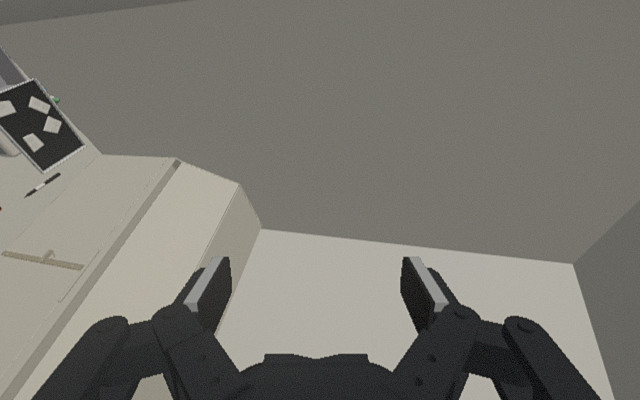

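The picture shows an open cabinet front with no sash or ceiling, and the plate with shards at (35,125). I'll descend and measure the objects from the first clouds.

Request:
servo_tool:
  commands:
    - [0,0,-6.8,-11,-16,0,0]
    - [2.6,3.5,-6.8,11,-34,-26,0]
    - [5.2,7,-6.8,32,-52,-55,0]
    - [7.8,10.5,-6.7,51,-68,-85,0]
    - [10.4,14,-6.7,68,-82,-118,0]

```text
clock: 5.45
tcp_pos: [0.2078, -0.1747, 1.0523]
orientation: [2.013, 0.937, 0.524]
contact_force: [1.7, -0.6, 1.5]
grip_width: 0.085
gripper_force: 0.0
```

Request:
servo_tool:
  commands:
    - [2.8,3.3,0,15,-13,-34,0]
    - [5.6,6.6,0,28,-24,-69,0]
    - [8.4,10,0,39,-33,-106,0]
    - [11.2,13.3,0,48,-40,-143,0]
    - [14,16.7,0,54,-45,-181,0]

```text
clock: 5.87
tcp_pos: [0.2618, -0.2187, 0.8706]
orientation: [2.354, 1.092, 0.363]
contact_force: [0.1, 0.0, 0.9]
grip_width: 0.0857
gripper_force: 0.0
```

Request:
servo_tool:
  commands:
    - [2.8,3.3,0,4,-4,-39,0]
    - [5.6,6.6,0,6,-6,-78,0]
    - [8.4,10,0,6,-5,-118,0]
    - [11.2,13.3,0,3,-3,-157,0]
    - [14,16.6,0,-2,2,-195,0]

```text
clock: 6.28
tcp_pos: [0.259, -0.2163, 0.6754]
orientation: [2.685, 1.238, 0.163]
contact_force: [0.1, -0.5, 1.1]
grip_width: 0.0852
gripper_force: 0.0
```

```bash
cat > meas.py <<'E'
from h import *
def rect(pts): 
    (c,s,a)=cv2.minAreaRect((pts[:,:2]*1000).astype(np.float32)); return np.round(c,1),np.round(s,1),round(a,1)
for n in ("top0","side0"):
    f=np.load(n+".npz"); w=f["w"]; p=f["p"]; x,y,z=w[...,0],w[...,1],w[...,2]
    box=lambda a,b,c,d,e,g:(x>a)&(x<b)&(y>c)&(y<d)&(z>e)&(z<g)
    g=box(.3,.45,-.37,-.25,.05,.09); print(n,"grip",rect(w[g]),np.median(z[g]),g.sum())
    g=box(.3,.45,-.39,-.24,.008,.09); print(" tray+",rect(w[g]))
    g=box(.33,.43,-.24,-.11,.112,.14); print(" dish",rect(w[g]),np.median(z[g]),w[g].mean(0).round(3))
    gray=p.max(-1)
    reg=box(.42,.66,-.5,-.17,.12,.22)
    m=reg&(gray<60); P=w[m]
    for _ in range(3):
        A=np.c_[P[:,:2],np.ones(len(P))]; k,*_=np.linalg.lstsq(A,P[:,2],rcond=None); e=P[:,2]-A@k; P=P[abs(e)<.004]
    print(" plane",k.round(4),"resid",e.std().round(4),"mat",rect(P),len(P))
    al=reg; print(" plate",rect(w[al]))
    h=z-(k[0]*x+k[1]*y+k[2])
    s=(reg&(gray>150)&(h<.014)).astype(np.uint8); s=cv2.morphologyEx(s,cv2.MORPH_OPEN,np.ones((3,3)))
    N,L,st,c=cv2.connectedComponentsWithStats(s)
    for q in range(1,N):
        if st[q,4]>60: print("  comp",c[q].round(),st[q,4],rect(w[L==q]),np.nanmedian(h[L==q]).round(4))
o=r.get_obs(); print(o["joints"].round(3),o["tcp_pos"].round(3))
E
python3 meas.py
```

```text
top0 grip (array([ 378.2, -302.3]), array([67.2, 23.3]), 11.0) 0.06964663859088127 275
 tray+ (array([ 364.8, -326.9]), array([141.5, 109.7]), 6.6)
 dish (array([ 377.7, -167.3]), array([56.6, 57.1]), 0.2) 0.1214383202582372 [ 0.377 -0.168  0.121]
 plane [ 0.0665 -0.0098  0.1386] resid 0.0014 mat (array([ 531.6, -322.8]), array([218.9, 145.7]), 81.5) 5485
 plate (array([ 529.6, -324.1]), array([230.3, 158.5]), 81.6)
  comp [368. 162.] 302 (array([ 577.3, -280.8]), array([30.7, 48.4]), 26.2) 0.0059
  comp [441. 188.] 242 (array([ 521.7, -436.3]), array([  6.7, 138.1]), 82.2) 0.0063
  comp [396. 169.] 321 (array([ 561.4, -341.4]), array([43.6, 37.1]), 26.5) 0.0061
  comp [349. 196.] 264 (array([ 505.9, -240.3]), array([35.1, 38. ]), 68.6) 0.0062
  comp [398. 204.] 297 (array([ 486.4, -342.2]), array([42.6, 34.5]), 88.0) 0.0061
side0 grip (array([ 377.1, -303.9]), array([68.4, 23. ]), 10.7) 0.06764879172022187 381
 tray+ (array([ 370.1, -310.1]), array([125.7,  75.1]), 6.8)
 dish (array([ 376.5, -169.6]), array([57.2, 58.1]), 8.1) 0.11989157030359732 [ 0.376 -0.17   0.12 ]
 plane [ 0.0685 -0.0104  0.1358] resid 0.0013 mat (array([ 530.6, -324.2]), array([213.4, 138.6]), 81.6) 4340
 plate (array([ 528.7, -324.9]), array([230.3, 159.6]), 81.6)
  comp [396. 173.] 345 (array([ 577. , -281.5]), array([35.3, 48.6]), 27.8) 0.0061
  comp [358. 191.] 328 (array([ 504.4, -240.8]), array([36.5, 44.7]), 75.9) 0.006
  comp [419. 195.] 397 (array([ 561.3, -342.6]), array([50.8, 37.8]), 27.5) 0.006
  comp [443. 247.] 368 (array([ 509.8, -434.2]), array([ 32. , 157.9]), 72.1) 0.0068
  comp [366. 222.] 91 (array([ 458.1, -290.3]), array([41.5,  9.1]), 81.6) 0.0059
  comp [401. 226.] 388 (array([ 488.5, -344.8]), array([46., 39.]), 83.3) 0.0062
  comp [390. 242.] 157 (array([ 449.4, -346.6]), array([58.8,  9.1]), 81.5) 0.0052
[ 0.674 -0.289 -0.105  1.362 -0.027  1.857 -0.147] [ 0.259 -0.216  0.675]
```

```bash
cat > go.py <<'E'
from h import *
from scipy.spatial.transform import Slerp
def ori(yaw_deg,tilt=0.):
    """tool y at world yaw; sole tilted about tool y so its +x (tool x) side rises by tilt"""
    a=np.radians(yaw_deg); Y=np.array([np.cos(a),np.sin(a),0]); X=np.array([-Y[1],Y[0],0])*np.cos(tilt)+np.array([0,0,np.sin(tilt)])
    return R.from_matrix(np.stack([X,Y,np.cross(X,Y)],1))
def go(wps,g,v=40.,w=6.8,start=None):
    """wps: (xyz m, Rotation) ; prints calls"""
    o=r.get_obs(); cur=(np.array(o["tcp_pos"]),R.from_rotvec(o["orientation"])) if start is None else start
    P=[];a=cur
    for b in wps:
        b=(np.array(b[0]),b[1]); n=max(1,int(np.ceil(np.linalg.norm(b[0]-a[0])*1000/v)),int(np.ceil(np.degrees((b[1]*a[1].inv()).magnitude())/w)))
        S=Slerp([0,1],R.concatenate([a[1],b[1]])); P+=[(a[0]+(b[0]-a[0])*k/n,S(k/n)) for k in range(1,n+1)]; a=b
    for k in range(0,len(P),5):
        out=[]
        for q in P[k:k+5]: out.append([*np.degrees((q[1]*cur[1].inv()).as_rotvec()).round(1).tolist(),*((q[0]-cur[0])*1000).round(1).tolist(),g])
        l=out[-1]; cur=(cur[0]+np.array(l[3:6])/1000,R.from_rotvec(np.radians(l[:3]))*cur[1])
        print(str(out).replace(".0,",",").replace("-0,","0,"))
    print("end",cur[0].round(4),len(P)); return cur
E
python3 - <<'E'
from go import *
o1=ori(-79)
go([((.378,-.303,.20),o1),((.378,-.303,.036),o1)],0)
E
```

```text
[[0.8, 0.6, -3, 9.2, -6.7, -36.6, 0], [1.5, 1.1, -5.9, 18.3, -13.3, -73.1, 0], [2.3, 1.7, -8.9, 27.5, -20, -109.7, 0], [3, 2.3, -11.8, 36.6, -26.7, -146.3, 0], [3.8, 2.8, -14.8, 45.8, -33.4, -182.9, 0]]
[[0.8, 0.6, -2.9, 9.1, -6.6, -36.5, 0], [1.5, 1.2, -5.9, 18.3, -13.3, -73.1, 0], [2.3, 1.7, -8.8, 27.4, -20, -109.7, 0], [3, 2.3, -11.8, 36.6, -26.6, -146.3, 0], [3.8, 2.9, -14.7, 45.8, -33.3, -182.8, 0]]
[[0.7, 0.6, -3, 9.1, -6.7, -36.6, 0], [1.5, 1.1, -5.9, 18.3, -13.4, -73.2, 0], [2.3, 1.7, -8.9, 27.4, -20, -109.7, 0], [2.3, 1.7, -8.9, 27.4, -20, -142.5, 0], [2.3, 1.7, -8.9, 27.4, -20, -175.3, 0]]
[[0, 0, 0, 0, 0, -32.8, 0], [0, 0, 0, 0, 0, -65.6, 0], [0, 0, 0, 0, 0, -98.4, 0]]
end [ 0.378 -0.303  0.036] 18
```

Request:
servo_tool:
  commands:
    - [0.8,0.6,-3,9,-7,-37,0]
    - [1.5,1.1,-6,18,-13,-73,0]
    - [2.3,1.7,-9,27,-20,-110,0]
    - [3,2.3,-12,37,-27,-146,0]
    - [3.8,2.8,-15,46,-33,-183,0]

```text
clock: 6.7
tcp_pos: [0.3053, -0.2491, 0.4929]
orientation: [2.889, 0.891, 0.105]
contact_force: [0.2, 0.4, 1.1]
grip_width: 0.0855
gripper_force: 0.0
```

Request:
servo_tool:
  commands:
    - [0.8,0.6,-3,9,-7,-37,0]
    - [1.5,1.1,-6,18,-13,-73,0]
    - [2.3,1.7,-9,27,-20,-110,0]
    - [3,2.3,-12,37,-27,-146,0]
    - [3.8,2.8,-15,46,-33,-183,0]

```text
clock: 7.12
tcp_pos: [0.3515, -0.2819, 0.31]
orientation: [3.05, 0.517, 0.041]
contact_force: [0.9, -0.7, 0.2]
grip_width: 0.0855
gripper_force: 0.0
```

Request:
servo_tool:
  commands:
    - [0.8,0.6,-3,9,-7,-35,0]
    - [1.5,1.1,-6,18,-13,-70,0]
    - [2.3,1.7,-8.5,27,-20,-100,0]
    - [2.3,1.7,-8.5,27,-20,-100,0]

```text
clock: 7.45
tcp_pos: [0.3762, -0.3006, 0.2054]
orientation: [-3.126, -0.294, 0.012]
contact_force: [-0.9, 0.3, -0.8]
grip_width: 0.0853
gripper_force: 0.0
```

```bash
python3 - <<'E'
from go import *
o=r.get_obs(); print(o["clock"],o["joints"].round(3),o["tcp_pos"].round(4))
p,d,w,i=cloud("wrist"); cv2.imwrite("pics/w3.png",p)
x,y,z=w[...,0],w[...,1],w[...,2]
g=(x>.32)&(x<.44)&(y>-.36)&(y<-.25)&(z>.055)&(z<.08); print(cv2.minAreaRect((w[g][:,:2]*1000).astype(np.float32)),np.median(z[g]),g.sum())
go([((.378,-.303,.036),ori(-79))],0)
E
```

```text
7.45 [ 0.732  0.16  -0.21   1.973  0.042  1.02  -0.881] [ 0.3762 -0.3006  0.2054]
((380.99517822265625, -303.5042724609375), (67.37232971191406, 22.622087478637695), 10.242000579833984) 0.06830830256856144 1202
[[0, -0.1, 0, 0.3, -0.4, -34.5, 0], [0, -0.1, 0, 0.6, -0.8, -69, 0], [0, -0.2, 0.1, 0.8, -1.2, -103.6, 0], [0, -0.2, 0.1, 1.1, -1.6, -138.1, 0], [0, -0.3, 0.1, 1.4, -2, -172.6, 0]]
end [ 0.378 -0.303  0.036] 5
```

View pics/w3.png

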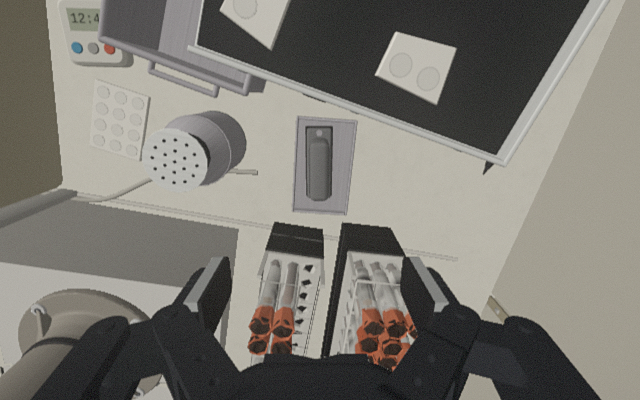

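The wrist view shows the scraper at (320,162) in its tray, ahead of the fingers, consistent with the measured position. I'll descend and grip it.

Request:
servo_tool:
  commands:
    - [0,0,0,1,-1,-35,0]
    - [0,-0.1,0,2,-2,-70,0]
    - [0,-0.2,0,3,-3,-110,0]
    - [0,-0.3,0,3,-3,-145,0]
    - [0,-0.3,0,3,-3,-170,0]

```text
clock: 7.92
tcp_pos: [0.3806, -0.3052, 0.0415]
orientation: [3.121, 0.297, 0.01]
contact_force: [-0.7, 0.8, 0.4]
grip_width: 0.0853
gripper_force: 0.0
```

Request:
servo_tool:
  commands:
    - [0,0,0,0,0,0,0.5]
    - [0,0,0,0,0,0,1]
    - [0,0,0,0,0,0,1]
    - [0,0,0,0,0,0,1]
    - [0,0,0,0,0,0,1]
  force: 60

```text
clock: 8.33
tcp_pos: [0.3819, -0.3069, 0.0442]
orientation: [3.119, 0.292, 0.014]
contact_force: [0.6, -0.5, -0.7]
grip_width: 0.0259
gripper_force: 0.0
```

Request:
servo_tool:
  commands:
    - [0,0,0,0,0,0,1]
    - [0,0,0,0,0,0,1]
    - [0,0,0,0,0,0,1]

```text
clock: 8.58
tcp_pos: [0.3807, -0.3062, 0.0426]
orientation: [3.121, 0.292, 0.01]
contact_force: [1.5, 0.2, -0.2]
grip_width: -0.0001
gripper_force: 0.0
```

```bash
python3 - <<'E'
from go import *
o=r.get_obs(); print(o["clock"],o["joints"].round(3),o["tcp_pos"].round(4),o["grip_width"],o["gripper_force"],o["contact_force"])
T=o["tcp_pos"]; 
s=go([((T[0],T[1],.18),ori(-79)),((.377,-.169,.175),ori(-79)),((.377,-.169,.158),ori(-79))],1)
E
```

```text
8.5833 [ 0.707  0.39  -0.19   2.118  0.125  0.634 -0.953] [ 0.3807 -0.3062  0.0426] -7.83210681208918e-05 0.0 [ 1.4974562   0.1573275  -0.20830287]
[[0.1, 0.1, 0.1, 0, 0, 34.3, 1], [0.2, 0.2, 0.2, 0, 0, 68.7, 1], [0.3, 0.3, 0.2, 0, 0, 103, 1], [0.4, 0.4, 0.3, 0, 0, 137.4, 1], [0.4, 0.4, 0.3, -0.9, 34.3, 136.1, 1]]
[[0, 0, 0, -0.9, 34.3, -1.2, 1], [0, 0, 0, -1.8, 68.6, -2.5, 1], [0, 0, 0, -2.8, 102.9, -3.7, 1], [0, 0, 0, -2.8, 102.9, -20.7, 1]]
end [ 0.377 -0.169  0.158] 9
```

```bash
python3 - <<'E'
from go import *
p,d,w,i=cloud("wrist"); q,_,ws,_=cloud("side"); np.savez("side1.npz",w=ws,p=q)
cv2.imwrite("pics/w4.png",np.hstack([cv2.resize(p,(400,250)),cv2.resize(q[180:360,200:488],(400,250))]))
E
```

```text
(no output)
```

View pics/w4.png

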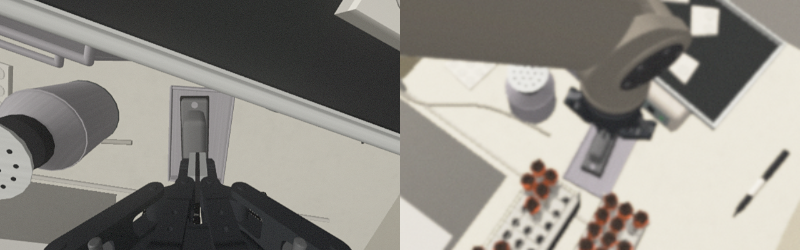

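The left half (wrist) shows the fingers shut at (197,155), short of the grip at (195,130). The right half (side) shows the scraper still upright in its tray. I'll re-measure it.

```bash
python3 - <<'E'
from go import *
o=r.get_obs(); print(o["tcp_pos"],R.from_rotvec(o["orientation"]).as_matrix().round(3).tolist(),o["contact_force"].round(1))
p,d,w,i=cloud("wrist")
for n,w in (("wrist",w),("side",np.load("side1.npz")["w"])):
    x,y,z=w[...,0],w[...,1],w[...,2]
    for lo,hi in ((.008,.03),(.055,.075),(.03,.055),(.075,.12)):
        g=(x>.3)&(x<.46)&(y>-.36)&(y<-.24)&(z>lo)&(z<hi); 
        if g.sum()>10: print(n,lo,cv2.minAreaRect((w[g][:,:2]*1000).astype(np.float32)),np.median(z[g]).round(4),g.sum())
    v=[(int(a),int(b)) for a,b in ((315,180),(310,210),(315,240),(330,270),(315,252))] if n=="wrist" else []
    for a,b in v: print((a,b),w[b,a].round(3),p[b,a])
E
```

```text
[ 0.38046161 -0.30599539  0.04225431] [[0.983, 0.186, 0.007], [0.186, -0.983, -0.006], [0.005, 0.007, -1.0]] [ 0.1  0.3 -0.3]
wrist 0.008 ((373.6781005859375, -309.53765869140625), (125.22547149658203, 75.29717254638672), 6.543731689453125) 0.0142 3513
wrist 0.055 ((394.1469421386719, -300.4416198730469), (41.03119659423828, 23.17026138305664), 10.906532287597656) 0.0682 2277
wrist 0.03 ((411.0765075683594, -297.2578125), (6.325106143951416, 21.898643493652344), 11.20971393585205) 0.0442 322
wrist 0.075 ((385.80303955078125, -303.035888671875), (22.622079849243164, 25.010313034057617), 64.8011245727539) 0.1062 2315
(315, 180) [ 0.414 -0.299  0.043] [89 94 95]
(310, 210) [ 0.404 -0.298  0.069] [107 106 110]
(315, 240) [ 0.386 -0.304  0.069] [107 112 110]
(330, 270) [ 0.394 -0.309  0.111] [134 138 139]
(315, 252) [ 0.392 -0.303  0.095] [45 47 47]
side 0.008 ((381.96099853515625, -312.2811279296875), (86.22563934326172, 157.7511749267578), 87.21143341064453) 0.0148 429
side 0.055 ((404.0572814941406, -322.2540283203125), (34.086402893066406, 127.75801849365234), 69.42711639404297) 0.0672 249
side 0.03 ((400.8090515136719, -321.1268005371094), (33.98711013793945, 130.511962890625), 69.12371826171875) 0.0435 97
side 0.075 ((413.7235107421875, -327.037841796875), (20.825010299682617, 108.37437438964844), 65.45341491699219) 0.0961 66
```

```bash
python3 - <<'E'
from go import *
p,d,w,i=cloud("wrist"); cv2.imwrite("pics/w5.png",cv2.resize(p[150:350,190:450],(780,600),interpolation=cv2.INTER_CUBIC)); np.savez("w5.npz",w=w,d=d,p=p)
for v in range(235,330,8): print(v,[tuple((w[v,u]*1000).round().astype(int).tolist()) for u in (295,304,312,320,328,336)])
o=r.get_obs(); print(o["grip_width"],o["gripper_force"])
E
```

```text
235 [(387, -293, 68), (388, -298, 68), (389, -302, 70), (390, -306, 70), (389, -312, 66), (361, -327, 3)]
243 [(381, -293, 67), (391, -298, 85), (392, -302, 84), (393, -306, 85), (393, -310, 84), (354, -329, 3)]
251 [(376, -294, 67), (391, -298, 93), (392, -302, 93), (393, -306, 93), (393, -309, 93), (347, -330, 4)]
259 [(386, -294, 94), (392, -298, 102), (392, -302, 100), (393, -305, 101), (393, -309, 100), (390, -314, 94)]
267 [(386, -295, 100), (391, -298, 107), (392, -302, 108), (392, -305, 107), (393, -309, 108), (390, -314, 101)]
275 [(386, -295, 108), (391, -298, 113), (391, -302, 112), (392, -305, 114), (393, -308, 114), (390, -313, 109)]
283 [(393, -295, 123), (392, -299, 120), (391, -302, 118), (392, -305, 119), (394, -308, 121), (396, -310, 124)]
291 [(392, -295, 128), (392, -299, 126), (387, -303, 119), (388, -306, 119), (393, -308, 126), (395, -310, 128)]
299 [(392, -295, 131), (392, -299, 131), (383, -303, 118), (389, -306, 125), (393, -308, 131), (394, -310, 131)]
307 [(392, -296, 135), (393, -299, 136), (380, -304, 119), (386, -306, 126), (394, -307, 136), (394, -310, 135)]
315 [(392, -296, 140), (393, -299, 140), (375, -305, 118), (382, -307, 126), (393, -307, 139), (395, -310, 140)]
323 [(397, -296, 150), (393, -299, 145), (371, -306, 118), (379, -308, 126), (397, -306, 148), (397, -309, 147)]
-0.00018425694935741594 0.0
```

View pics/w5.png

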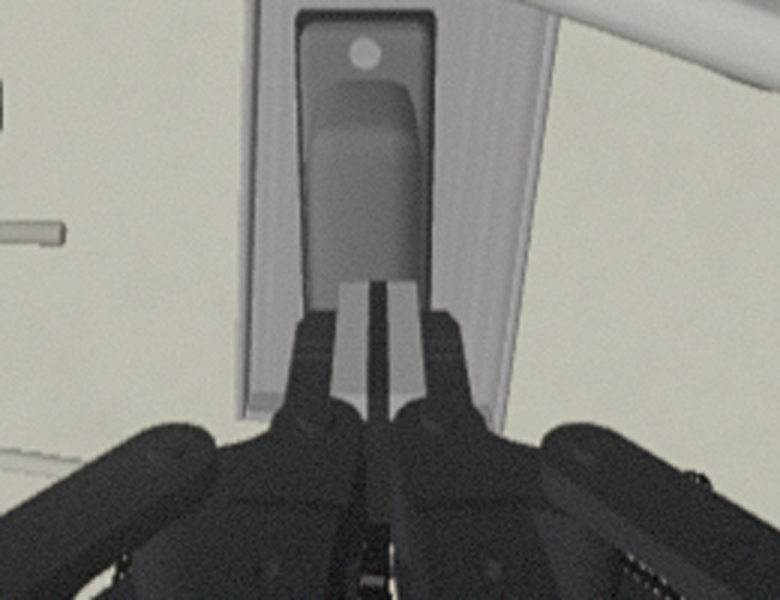

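The zoom shows the shut pads hanging about 15 mm above the grip's top. By depth, the fingers end about 41 mm behind the reported TCP, so I'll open, go 44 mm lower and close again.

Request:
servo_tool:
  commands:
    - [0,0,0,0,0,0,0]
    - [0,0,0,0,0,0,0]
    - [0,0,0,0,0,0,0]
    - [0,0,0,0,0,0,0]
    - [0,0,0,0,2,-10,0]

```text
clock: 9.2
tcp_pos: [0.3817, -0.3051, 0.0331]
orientation: [3.119, 0.291, 0.013]
contact_force: [0.8, -0.0, 0.9]
grip_width: 0.0603
gripper_force: 0.0
```

Request:
servo_tool:
  commands:
    - [0,0,0,0,0,-12,0]
    - [0,0,0,0,0,-24,0]
    - [0,0,0,0,0,-34,0]
    - [0,0,0,0,0,-34,0]

```text
clock: 9.53
tcp_pos: [0.3791, -0.3028, -0.0041]
orientation: [3.124, 0.293, 0.005]
contact_force: [-0.6, 0.0, -0.7]
grip_width: 0.085
gripper_force: 0.0
```

Request:
servo_tool:
  commands:
    - [0,0,0,0,0,0,1]
    - [0,0,0,0,0,0,1]
    - [0,0,0,0,0,0,1]
    - [0,0,0,0,0,0,1]
    - [0,0,0,0,0,0,1]
  force: 60

```text
clock: 9.95
tcp_pos: [0.3808, -0.3042, -0.0014]
orientation: [3.121, 0.292, 0.011]
contact_force: [-0.2, -0.2, -0.2]
grip_width: 0.0258
gripper_force: 0.0
```

Request:
servo_tool:
  commands:
    - [0,0,0,0,0,0,1]
    - [0,0,0,0,0,0,1]

```text
clock: 10.12
tcp_pos: [0.3809, -0.3044, -0.0013]
orientation: [3.121, 0.292, 0.011]
contact_force: [-0.5, -0.4, 5.0]
grip_width: 0.0212
gripper_force: 59.4
```

```bash
python3 - <<'E'
from go import *
o=r.get_obs(); print(o["clock"],o["joints"].round(3),o["tcp_pos"].round(4),o["grip_width"],o["gripper_force"],o["contact_force"])
p,d,w,i=cloud("wrist"); x,y,z=w[...,0],w[...,1],w[...,2]
for v in range(170,300,8): print(v,[tuple((w[v,u]*1000).round().astype(int).tolist()) if np.isfinite(w[v,u,0]) else 0 for u in (280,290,300,312,324,336,350)])
E
```

```text
10.1167 [ 0.686  0.468 -0.172  2.141  0.156  0.534 -0.985] [ 0.3809 -0.3044 -0.0013] 0.021192811064912314 59.428778886795044 [-0.49971587 -0.40692516  4.9600749 ]
170 [(418, -275, 2), (422, -282, 14), (423, -287, 14), (424, -294, 13), (425, -301, 13), (426, -308, 12), (426, -317, 3)]
178 [(413, -276, 3), (420, -283, 26), (422, -288, 27), (423, -294, 26), (424, -301, 25), (425, -307, 27), (421, -318, 3)]
186 [(408, -277, 3), (416, -284, 27), (417, -289, 27), (419, -295, 28), (420, -301, 27), (421, -308, 28), (416, -320, 3)]
194 [(403, -278, 4), (412, -284, 28), (413, -290, 28), (414, -296, 27), (415, -302, 26), (417, -309, 27), (411, -321, 3)]
202 [(398, -278, 3), (407, -285, 26), (411, -290, 35), (414, -296, 39), (415, -302, 39), (412, -310, 27), (406, -322, 4)]
210 [(392, -279, 3), (403, -286, 28), (412, -291, 48), (414, -296, 50), (415, -301, 51), (411, -309, 36), (401, -323, 4)]
218 [(387, -280, 4), (398, -286, 26), (412, -291, 59), (414, -296, 60), (415, -301, 61), (414, -307, 54), (395, -324, 3)]
226 [(381, -281, 3), (393, -287, 27), (412, -291, 66), (413, -296, 67), (414, -301,
[... 435 characters left out ...]
290, 62), (399, -294, 69), (399, -299, 69), (400, -304, 69), 0, (395, -318, 56)]
266 [(390, -286, 64), (390, -290, 63), (394, -294, 68), (396, -299, 69), (396, -305, 69), (396, -310, 67), (395, -317, 64)]
274 [(389, -287, 69), (391, -291, 70), (391, -295, 68), (392, -300, 69), (392, -305, 68), (393, -311, 68), (395, -316, 69)]
282 [(389, -287, 75), (390, -291, 74), (386, -296, 68), (388, -301, 69), (389, -306, 69), (389, -312, 68), (395, -316, 75)]
290 [(391, -288, 83), (386, -292, 75), (382, -297, 68), (384, -302, 70), (385, -307, 69), (385, -312, 68), (396, -315, 82)]
298 [(391, -288, 86), (381, -293, 73), (378, -297, 69), (380, -302, 69), (381, -307, 70), (381, -313, 68), (396, -314, 87)]
```

Gripped: width 21 mm at 59 N, with the sole about 4 mm above the reported TCP. Next I wet the sole.

Request:
servo_tool:
  commands:
    - [0,0,0,0,0,30,1]
    - [0,0,0,0,0,68,1]
    - [0,0,0,0,0,106,1]
    - [0,0,0,0,2,140,1]
    - [0,0,0,0,35,150,1]
  force: 80

```text
clock: 10.58
tcp_pos: [0.3828, -0.2752, 0.1532]
orientation: [3.115, 0.28, 0.02]
contact_force: [1.9, 0.2, -1.2]
grip_width: 0.0209
gripper_force: 78.8
```

Request:
servo_tool:
  commands:
    - [0,0,0,-1,35,0,1]
    - [0,0,0,-2,70,0,1]
    - [0,0,0,-4,98,0,1]
    - [0,0,0,-4,100,-15,1]
    - [0,0,0,-4,100,-27,1]

```text
clock: 11.0
tcp_pos: [0.3764, -0.167, 0.121]
orientation: [3.12, 0.298, 0.011]
contact_force: [-0.5, -1.2, -2.1]
grip_width: 0.021
gripper_force: 78.8
```

```bash
python3 - <<'E'
from go import *
o=r.get_obs(); print(o["clock"],o["joints"].round(3),o["tcp_pos"].round(4),o["grip_width"],o["gripper_force"],o["contact_force"].round(2))
p,d,w,i=cloud("top"); x,y,z=w[...,0],w[...,1],w[...,2]
E
```

```text
11.0 [ 0.56   0.154 -0.322  2.214  0.075  0.775 -1.192] [ 0.3764 -0.167   0.121 ] 0.021048832739539267 78.7556791305542 [-0.54 -1.19 -2.15]
```

Request:
servo_tool:
  commands:
    - [0,0,0,0,-2,-6,1]
    - [0,0,0,0,-2,-12,1]
    - [0,0,0,0,-2,-16,1]
    - [0,0,0,0,-2,-16,1]
    - [0,0,0,0,-2,-16,1]

```text
clock: 11.47
tcp_pos: [0.3765, -0.1713, 0.1053]
orientation: [3.121, 0.291, 0.009]
contact_force: [-1.3, 0.2, 3.5]
grip_width: 0.021
gripper_force: 79.4
```

Request:
servo_tool:
  commands:
    - [0,0,0,0,0,-3,1]
    - [0,0,0,0,0,-3,1]
    - [0,0,0,0,0,-3,1]

```text
clock: 11.72
tcp_pos: [0.3767, -0.1714, 0.1024]
orientation: [3.121, 0.292, 0.01]
contact_force: [-2.3, -1.4, 4.3]
grip_width: 0.021
gripper_force: 79.4
```

Request:
servo_tool:
  commands:
    - [0,0,0,0,0,0,1]
    - [0,0,0,0,0,15,1]
    - [0,0,0,0,0,35,1]
    - [0,0,0,0,0,70,1]
    - [0,0,0,0,0,110,1]

```text
clock: 12.13
tcp_pos: [0.3746, -0.17, 0.2116]
orientation: [3.124, 0.293, 0.003]
contact_force: [1.2, -0.9, -2.3]
grip_width: 0.0206
gripper_force: 78.7
```

```bash
python3 - <<'E'
from go import *
o=r.get_obs(); print(o["clock"],o["joints"].round(3),o["tcp_pos"].round(4),o["contact_force"].round(2))
p,d,w,i=cloud("top"); x,y,z=w[...,0],w[...,1],w[...,2]
px=np.array([.989,-.146,0]);t=.068; py=np.array([.146,.989,0]); pxt=px*np.cos(t)+np.array([0,0,np.sin(t)]); C=np.array([.529,-.3245,.176]); n=np.cross(pxt,py)
O=ori(-98.4,t); print(O.as_matrix().round(3).tolist(), n.round(3))
at=lambda X,Y,h: C+X*pxt+Y*py+(h-.0043)*n
for X in (26,-26): print(X,at(X/1e3,-.080,0).round(4),at(X/1e3,.103,0).round(4))
go([(at(.026,-.080,.09),O),(at(.026,-.08,.012),O)],1)
E
```

```text
12.1333 [ 0.588  0.029 -0.319  2.105  0.014  1.006 -1.122] [ 0.3746 -0.17    0.2116] [ 1.22 -0.93 -2.26]
[[0.987, -0.146, 0.067], [-0.146, -0.989, -0.01], [0.068, -0.0, -0.998]] [-0.067  0.01   0.997]
26 [ 0.5433 -0.4074  0.1735] [ 0.57   -0.2265  0.1735]
-26 [ 0.492  -0.3999  0.1699] [ 0.5187 -0.2189  0.1699]
[[0.1, -0.4, -2.4, 19.7, -29.4, 5.4, 1], [0.2, -0.8, -4.8, 39.3, -58.7, 10.8, 1], [0.3, -1.2, -7.2, 59, -88.1, 16.2, 1], [0.4, -1.6, -9.5, 78.7, -117.5, 21.6, 1], [0.5, -2, -11.9, 98.3, -146.8, 27, 1]]
[[0, -0.4, -2.4, 19.7, -29.4, 5.4, 1], [0.1, -0.7, -4.8, 39.4, -58.8, 10.9, 1], [0.2, -1.1, -7.2, 59.1, -88.1, 16.3, 1], [0.2, -1.1, -7.2, 61.7, -88.5, -22.6, 1], [0.2, -1.1, -7.2, 64.3, -88.9, -61.5, 1]]
end [ 0.5425 -0.4073  0.1855] 10
```

Request:
servo_tool:
  commands:
    - [0.1,-0.4,-2.4,20,-29,10,1]
    - [0.2,-0.8,-4.8,39,-59,18,1]
    - [0.3,-1.2,-7.2,59,-88,24,1]
    - [0.4,-1.6,-9.5,79,-117,28,1]
    - [0.5,-2,-11.9,98,-147,30,1]

```text
clock: 12.6
tcp_pos: [0.4756, -0.3191, 0.2421]
orientation: [3.139, -0.036, 0.066]
contact_force: [1.0, 0.3, -1.2]
grip_width: 0.0213
gripper_force: 78.8
```

Request:
servo_tool:
  commands:
    - [0,-0.4,-2.4,20,-29,3,1]
    - [0.1,-0.7,-4.8,39,-59,6,1]
    - [0.2,-1.1,-7.2,59,-88,12,1]
    - [0.2,-1.1,-7.2,61,-88,-18,1]
    - [0.2,-1.1,-7.2,63,-89,-48,1]

```text
clock: 13.02
tcp_pos: [0.5395, -0.4097, 0.1944]
orientation: [3.128, -0.234, 0.101]
contact_force: [0.3, 1.2, -2.8]
grip_width: 0.021
gripper_force: 79.0
```

```bash
cat > pl.py <<'E'
from go import *
t=.068; px=np.array([.989,-.146,0]); py=np.array([.146,.989,0]); pxt=px*np.cos(t)+np.array([0,0,np.sin(t)]); C=np.array([.529,-.3245,.176]); n=np.cross(pxt,py); O=ori(-98.4,t)
at=lambda X,Y,h: C+X*pxt+Y*py+(h-.0043)*n
def st():
    o=r.get_obs(); T=np.array(o["tcp_pos"])-C; m=R.from_rotvec(o["orientation"]); print("t",o["clock"],"plate X,Y,h",(T@pxt*1e3).round(1),(T@py*1e3).round(1),(T@n*1e3+4.3).round(1),"F",o["contact_force"].round(1),"dR",np.degrees((O*m.inv()).as_rotvec()).round(2),"j",o["joints"].round(2),"w",o["grip_width"].round(4))
E
python3 - <<'E'
from pl import *
st(); s=go([(at(.026,-.080,.004),O)],1)
E
```

```text
Traceback (most recent call last):
  File "pl.py", line 5, in st
    o=r.get_obs(); T=np.array(o["tcp_pos"])-C; m=R.from_rotvec(o["orientation"]); print("t",o["clock"],"plate X,Y,h",(T@pxt*1e3).round(1),(T@py*1e3).round(1),(T@n*1e3+4.3).round(1),"F",o["contact_force"].round(1),"dR",np.degrees((O*m.inv()).as_rotvec()).round(2),"j",o["joints"].round(2),"w",o["grip_width"].round(4))
                                                                                                                                                                                                                                                                                                    ^^^^^^^^^^^^^^^^^^^^^
AttributeError: 'float' object has no attribute 'round'
```

```bash
sed -i 's/o\["grip_width"\].round(4)/round(o["grip_width"],4)/' pl.py
python3 - <<'E'
from pl import *
st(); s=go([(at(.026,-.080,.004),O)],1)
E
```

```text
t 13.0167 plate X,Y,h 24.0 -82.7 21.1 F [ 0.3  1.2 -2.8] dR [-0.13 -0.2   0.14] j [ 0.68  0.45 -0.15  1.59  0.05  1.04 -1.19] w 0.021
[[-0.1, -0.2, 0.1, 3.5, 2.3, -16.9, 1]]
end [ 0.543  -0.4074  0.1775] 1
```

Request:
servo_tool:
  commands:
    - [0,-0.2,0,2,2,-8,1]
    - [-0.1,-0.2,0.1,3,2,-15,1]
    - [-0.1,-0.2,0.1,3,2,-18,1]
    - [-0.1,-0.2,0.1,3,2,-18,1]

```text
clock: 13.35
tcp_pos: [0.5408, -0.4046, 0.1766]
orientation: [3.13, -0.226, 0.1]
contact_force: [-1.1, 0.7, -1.7]
grip_width: 0.0206
gripper_force: 78.8
```

Request:
servo_tool:
  commands:
    - [0,0,0,0,0,-1,1]
    - [0,0,0,0,0,-2,1]
    - [0,0,0,0,0,-2,1]

```text
clock: 13.6
tcp_pos: [0.5409, -0.4053, 0.1753]
orientation: [3.129, -0.227, 0.102]
contact_force: [0.5, 0.1, -2.3]
grip_width: 0.0205
gripper_force: 78.8
```

```bash
python3 - <<'E'
from pl import *
st()
E
```

```text
t 13.6 plate X,Y,h 23.4 -78.2 2.0 F [ 0.5  0.1 -2.3] dR [-0.13 -0.16 -0.09] j [ 0.68  0.47 -0.15  1.62  0.05  1.   -1.2 ] w 0.0205
```

Request:
servo_tool:
  commands:
    - [0,0,0,2,0,-1,1]
    - [0,0,0,2,0,-1,1]
    - [0,0,0,2,0,-1,1]

```text
clock: 13.85
tcp_pos: [0.5428, -0.4049, 0.1734]
orientation: [3.13, -0.227, 0.1]
contact_force: [0.6, 0.1, -2.0]
grip_width: 0.0207
gripper_force: 78.9
```

Request:
servo_tool:
  commands:
    - [0,0,0,0,0,-1,1]
    - [0,0,0,0,0,-1,1]
    - [0,0,0,0,0,-1,1]

```text
clock: 14.1
tcp_pos: [0.5428, -0.4049, 0.173]
orientation: [3.129, -0.227, 0.101]
contact_force: [-2.5, 2.0, 5.1]
grip_width: 0.0211
gripper_force: 79.8
```

Request:
servo_tool:
  commands:
    - [0,0,0,0,0,-1,1]
    - [0,0,0,0,0,-1,1]
    - [0,0,0,0,0,-1,1]

```text
clock: 14.35
tcp_pos: [0.5431, -0.4049, 0.1727]
orientation: [3.129, -0.227, 0.102]
contact_force: [-2.9, 1.6, 8.7]
grip_width: 0.021
gripper_force: 80.4
```

```bash
python3 - <<'E'
from pl import *
st(); print(r.get_obs()["moment"])
E
```

```text
t 14.35 plate X,Y,h 25.4 -77.5 -0.7 F [-2.9  1.6  8.7] dR [-0.15 -0.15 -0.1 ] j [ 0.67  0.47 -0.15  1.61  0.05  1.   -1.2 ] w 0.021
[0.4910743  0.5981803  0.03384181]
```

Request:
servo_tool:
  commands:
    - [0,0,0,1.2,7.9,0.5,1]
    - [0,0,0,2.4,15.8,0.5,1]
    - [0,0,0,3.6,23.7,0.5,1]
    - [0,0,0,4.7,31.6,0.5,1]
    - [0,0,0,5.9,39.6,0.5,1]

```text
clock: 14.77
tcp_pos: [0.5488, -0.3666, 0.1727]
orientation: [3.127, -0.228, 0.103]
contact_force: [-1.8, -3.3, 6.2]
grip_width: 0.0201
gripper_force: 79.7
```

```bash
python3 - <<'E'
from pl import *
st()
E
```

```text
t 14.7667 plate X,Y,h 25.5 -38.7 -0.7 F [-1.8 -3.3  6.2] dR [-0.01 -0.14 -0.05] j [ 0.63  0.44 -0.16  1.66  0.06  0.98 -1.26] w 0.0201
```

Request:
servo_tool:
  commands:
    - [0,0,0,1.2,7.9,0,1]
    - [0,0,0,2.4,15.8,0,1]
    - [0,0,0,3.6,23.7,0,1]
    - [0,0,0,4.7,31.6,0,1]
    - [0,0,0,5.9,39.6,0,1]

```text
clock: 15.18
tcp_pos: [0.5548, -0.3269, 0.1727]
orientation: [3.127, -0.228, 0.103]
contact_force: [-0.7, -4.7, 5.6]
grip_width: 0.0209
gripper_force: 79.8
```

Request:
servo_tool:
  commands:
    - [0,0,0,1.2,7.9,0,1]
    - [0,0,0,2.4,15.8,0,1]
    - [0,0,0,3.6,23.7,0,1]
    - [0,0,0,4.7,31.6,0,1]
    - [0,0,0,5.9,39.6,0,1]

```text
clock: 15.6
tcp_pos: [0.5606, -0.2873, 0.1727]
orientation: [3.127, -0.228, 0.103]
contact_force: [-1.5, -3.6, 6.4]
grip_width: 0.021
gripper_force: 79.8
```

```bash
python3 - <<'E'
from pl import *
st()
p,d,w,i=cloud("top"); cv2.imwrite("pics/t6.png",np.hstack([cv2.resize(p[110:250,270:460],(400,295))]))
q,d,w,i=cloud("wrist"); cv2.imwrite("pics/t6.png",np.hstack([cv2.resize(p[110:250,270:460],(400,295)),cv2.resize(q,(400,295))]))
E
```

```text
t 15.6 plate X,Y,h 25.6 41.4 -0.8 F [-1.5 -3.6  6.4] dR [-0.02 -0.14 -0.05] j [ 0.53  0.39 -0.18  1.74  0.07  0.95 -1.4 ] w 0.021
```

View pics/t6.png

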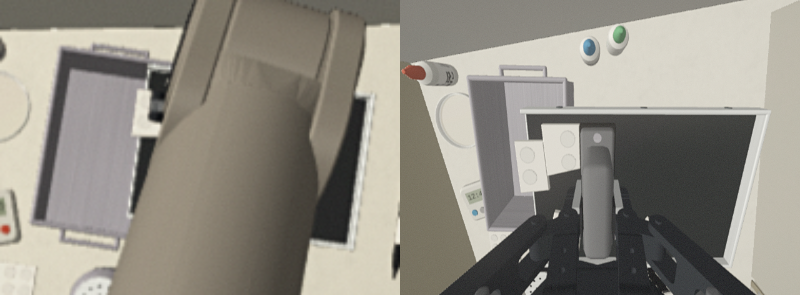

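The wrist half shows shards A and B pushed ahead of the sole at (545,155), already over the open end. I'll continue over the edge.

Request:
servo_tool:
  commands:
    - [0,0,0,1.2,7.9,0,1]
    - [0,0,0,2.4,15.8,0,1]
    - [0,0,0,3.6,23.7,0,1]
    - [0,0,0,4.7,31.6,0,1]
    - [0,0,0,5.9,39.6,0,1]

```text
clock: 16.12
tcp_pos: [0.5666, -0.2477, 0.1727]
orientation: [3.127, -0.228, 0.103]
contact_force: [-1.2, -5.0, 5.6]
grip_width: 0.0208
gripper_force: 79.9
```

Request:
servo_tool:
  commands:
    - [0,0,0,1.2,7.9,0,1]
    - [0,0,0,2.4,15.8,0,1]
    - [0,0,0,3.6,24,0,1]
    - [0,0,0,3.9,26,0,1]
    - [0,0,0,3.9,26,0,1]

```text
clock: 16.53
tcp_pos: [0.5708, -0.22, 0.1727]
orientation: [3.129, -0.226, 0.102]
contact_force: [-2.0, -1.3, 7.7]
grip_width: 0.0207
gripper_force: 80.0
```

```bash
python3 - <<'E'
from pl import *
st()
s=go([(at(.026,.103,.05),O),(at(-.026,-.080,.055),O),(at(-.026,-.080,.004),O)],1)
E
```

```text
t 16.5333 plate X,Y,h 25.8 109.4 -0.8 F [-2.  -1.3  7.7] dR [-0.12 -0.14 -0.16] j [ 0.43  0.37 -0.21  1.78  0.08  0.94 -1.52] w 0.0207
[[-0.1, -0.1, -0.1, -2.1, -3, 25.3, 1], [-0.1, -0.1, -0.2, -4.2, -6, 50.7, 1], [-0.1, -0.1, -0.2, -19.8, -40.6, 51, 1], [-0.1, -0.1, -0.2, -35.5, -75.3, 51.3, 1], [-0.1, -0.1, -0.2, -51.2, -110, 51.5, 1]]
[[0, 0, 0, -15.7, -34.6, 0.3, 1], [0, 0, 0, -31.3, -69.3, 0.6, 1], [0, 0, 0, -29.6, -69.6, -24.8, 1], [0, 0, 0, -27.9, -69.8, -50.2, 1]]
end [ 0.4917 -0.3998  0.174 ] 9
```

Request:
servo_tool:
  commands:
    - [0,0,0,-2,-3,25,1]
    - [0,0,0,-4,-6,50,1]
    - [0,0,0,-20,-40,50,1]
    - [0,0,0,-36,-75,50,1]
    - [0,0,0,-51,-110,50,1]

```text
clock: 16.95
tcp_pos: [0.5185, -0.3299, 0.2214]
orientation: [3.131, -0.223, 0.099]
contact_force: [0.3, -1.0, -1.9]
grip_width: 0.0208
gripper_force: 78.9
```

Request:
servo_tool:
  commands:
    - [0,0,0,-16,-35,0,1]
    - [0,0,0,-31,-69,0,1]
    - [0,0,0,-30,-70,-20,1]
    - [0,0,0,-28,-70,-40,1]
    - [0,0,0,-28,-70,-47,1]

```text
clock: 17.37
tcp_pos: [0.4892, -0.4007, 0.1722]
orientation: [3.131, -0.229, 0.094]
contact_force: [-6.3, -1.8, 12.0]
grip_width: 0.0207
gripper_force: 80.7
```

```bash
cat > sh.py <<'E'
from pl import *
def shards(names=("wrist","side")):
  for nm in names:
    p,d,w,i=cloud(nm); q=w-C; X,Y,h=q@pxt,q@py,q@n
    s=((abs(X)<.074)&(Y>-.109)&(Y<.15)&(abs(h-.006)<.006)&(p.min(-1)>130)).astype(np.uint8); s=cv2.morphologyEx(s,cv2.MORPH_OPEN,np.ones((3,3)))
    b=((w[...,2]<.07)&(w[...,2]>.004)&(p.min(-1)>180)&(w[...,1]>-.25)&(w[...,1]<-.06)&(w[...,0]>.44)&(w[...,0]<.62)).astype(np.uint8)
    for lab,m in (("plate",s),("bin?",b)):
        N,L,stt,c=cv2.connectedComponentsWithStats(m)
        for k in range(1,N):
            if stt[k,4]>40: g=L==k; print(nm,lab,stt[k,4],"XY",[np.round(np.percentile(a[g],[1,50,99])*1e3).tolist() for a in (X,Y)],w[g].mean(0).round(3))
    m=(abs(X)<.07)&(abs(Y)<.105)&(p.max(-1)<60)&(abs(h)<.01); print(nm,"mat h",np.median(h[m]).round(4) if m.any() else None, np.polyfit(X[m],h[m],1).round(4) if m.sum()>100 else None)
E
python3 - <<'E'
from sh import *
st(); shards()
E
```

```text
t 17.3667 plate X,Y,h -28.4 -81.2 2.4 F [-6.3 -1.8 12. ] dR [-0.24 -0.44 -0.06] j [ 0.7   0.4  -0.13  1.72  0.03  0.97 -1.15] w 0.0207
wrist plate 3093 XY [[-74.0, -47.0, -23.0], [-37.0, -11.0, 64.0]] [ 0.479 -0.324  0.176]
wrist plate 2790 XY [[-73.0, -47.0, -26.0], [69.0, 93.0, 114.0]] [ 0.495 -0.226  0.176]
wrist plate 60 XY [[-74.0, -73.0, -72.0], [69.0, 73.0, 79.0]] [ 0.468 -0.241  0.174]
wrist plate 121 XY [[-74.0, -73.0, -72.0], [-36.0, -27.0, -17.0]] [ 0.453 -0.341  0.174]
wrist mat h -0.0005 [ 0.044  -0.0007]
side plate 293 XY [[-71.0, -51.0, -31.0], [69.0, 93.0, 114.0]] [ 0.492 -0.226  0.175]
side plate 342 XY [[-71.0, -49.0, -28.0], [-38.0, -14.0, 6.0]] [ 0.477 -0.332  0.176]
side mat h -0.0009 [ 0.0519 -0.0005]
```

Request:
servo_tool:
  commands:
    - [0,0,0,0,0,10,1]
    - [0,0,0,0,0,25,1]
    - [0,0,0,0,0,30,1]

```text
clock: 17.72
tcp_pos: [0.4929, -0.4, 0.2075]
orientation: [3.129, -0.225, 0.105]
contact_force: [1.2, -0.5, -0.3]
grip_width: 0.0212
gripper_force: 78.9
```

```bash
python3 - <<'E'
from sh import *
st()
for nm in ("wrist","side","top"):
    p,d,w,i=cloud(nm); q=w-C; X,Y,h=q@pxt,q@py,q@n
    m=(abs(X)<.072)&(abs(Y)<.105)&(p.max(-1)<55)&(abs(h)<.012)
    for k in range(4):
        A=np.c_[X[m],Y[m],np.ones(m.sum())]; c,*_=np.linalg.lstsq(A,h[m],rcond=None); m=m&(abs(h-(c[0]*X+c[1]*Y+c[2]))<.003)
    print(nm,"slopeX,slopeY,h0",c.round(4),m.sum(), "Xrange",np.percentile(X[m],[2,98]).round(3))
    e=(abs(X)<.09)&(abs(X)>.074)&(abs(Y)<.1)&(h>-.01)&(h<.022)&(p.min(-1)>100)
    for sg in (1,-1):
        g=e&(sg*X>0); print("  rim",sg,g.sum(),np.median(h[g]).round(4) if g.any() else "", np.percentile(X[g],[5,95]).round(4) if g.any() else "")
E
```

```text
t 17.7167 plate X,Y,h -22.5 -79.9 37.4 F [ 1.2 -0.5 -0.3] dR [-0.12 -0.05 -0.18] j [ 0.7   0.37 -0.13  1.69  0.02  1.03 -1.14] w 0.0212
wrist slopeX,slopeY,h0 [ 0.0502 -0.0028 -0.0008] 145 Xrange [-0.035  0.044]
  rim 1 3146 0.0106 [0.0756 0.0804]
  rim -1 396 0.0031 [-0.0763 -0.0741]
side slopeX,slopeY,h0 [ 0.049   0.0015 -0.0006] 77 Xrange [-0.066  0.044]
  rim 1 87 0.0102 [0.0741 0.0772]
  rim -1 418 0.0017 [-0.0807 -0.0764]
top slopeX,slopeY,h0 [ 0.0518 -0.0001  0.0009] 4862 Xrange [-0.068  0.07 ]
  rim 1 240 0.0121 [0.0742 0.0778]
  rim -1 251 0.0042 [-0.0793 -0.0744]
```

The plate is now about 0.05 rad steeper: the sole's end came down on the -x rim in that descent. I'll turn it back by setting the sole flat at the original tilt on the bare +x side, gently, and then wipe lane 2 with more clearance from the rim.

```bash
python3 - <<'E'
from pl import *
s=go([(at(.026,-.079,.037),O),(at(.026,-.079,.007),O)],1)
E
```

```text
[[-0.1, -0.1, -0.1, 24.6, -3, 2.4, 1], [-0.1, -0.1, -0.1, 49.1, -5.9, 4.7, 1], [-0.1, -0.1, -0.1, 51.1, -6.2, -25.2, 1]]
end [ 0.5429 -0.4064  0.1804] 3
```

Request:
servo_tool:
  commands:
    - [-0.1,-0.1,-0.1,25,-3,2,1]
    - [-0.1,-0.1,-0.1,48,-6,4,1]
    - [-0.1,-0.1,-0.1,49,-6,-12,1]
    - [-0.1,-0.1,-0.1,50,-6,-25,1]
    - [-0.1,-0.1,-0.1,50,-6,-25,1]

```text
clock: 18.28
tcp_pos: [0.5399, -0.4053, 0.1763]
orientation: [3.131, -0.229, 0.097]
contact_force: [-0.7, 0.5, -1.2]
grip_width: 0.021
gripper_force: 79.3
```

Request:
servo_tool:
  commands:
    - [0,0,0,0,0,-1,1]
    - [0,0,0,0,0,-2,1]
    - [0,0,0,0,0,-2,1]

```text
clock: 18.53
tcp_pos: [0.5401, -0.4068, 0.1776]
orientation: [3.128, -0.231, 0.101]
contact_force: [-0.0, -0.8, -0.9]
grip_width: 0.0209
gripper_force: 79.2
```

```bash
python3 - <<'E'
from pl import *
st()
E
```

```text
t 18.5333 plate X,Y,h 23.0 -79.8 4.4 F [-0.  -0.8 -0.9] dR [-0.09 -0.18  0.06] j [ 0.66  0.46 -0.13  1.61  0.04  1.01 -1.19] w 0.0209
```

Request:
servo_tool:
  commands:
    - [0,0,0,1,0,-1,1]
    - [0,0,0,2,0,-2,1]
    - [0,0,0,2,0,-2,1]

```text
clock: 18.78
tcp_pos: [0.5429, -0.4068, 0.1759]
orientation: [3.127, -0.23, 0.103]
contact_force: [0.7, -0.1, -0.6]
grip_width: 0.0208
gripper_force: 79.3
```

Request:
servo_tool:
  commands:
    - [0,0,0,0,0,-1,1]
    - [0,0,0,0,0,-1,1]

```text
clock: 18.95
tcp_pos: [0.5431, -0.4068, 0.1756]
orientation: [3.127, -0.23, 0.104]
contact_force: [-1.3, 0.1, 4.0]
grip_width: 0.021
gripper_force: 80.0
```

Request:
servo_tool:
  commands:
    - [0,0,0,0,0,-1,1]
    - [0,0,0,0,0,-1,1]

```text
clock: 19.12
tcp_pos: [0.5433, -0.4069, 0.1749]
orientation: [3.127, -0.23, 0.104]
contact_force: [-3.8, 1.8, 5.5]
grip_width: 0.0207
gripper_force: 80.3
```

```bash
python3 - <<'E'
from pl import *
st()
E
```

```text
t 19.1167 plate X,Y,h 26.0 -79.4 1.4 F [-3.8  1.8  5.5] dR [-0.04 -0.07  0.02] j [ 0.66  0.47 -0.13  1.61  0.04  1.   -1.19] w 0.0207
```

Request:
servo_tool:
  commands:
    - [0,0,0,0,0,-1,1]
    - [0,0,0,0,0,-1,1]

```text
clock: 19.28
tcp_pos: [0.5436, -0.4069, 0.1742]
orientation: [3.127, -0.23, 0.105]
contact_force: [-2.6, 1.7, 6.5]
grip_width: 0.021
gripper_force: 80.4
```

Request:
servo_tool:
  commands:
    - [0,0,0,0,0,-1,1]
    - [0,0,0,0,0,-1,1]

```text
clock: 19.45
tcp_pos: [0.5439, -0.407, 0.1734]
orientation: [3.127, -0.23, 0.106]
contact_force: [-2.1, 1.0, 6.2]
grip_width: 0.0209
gripper_force: 80.4
```

```bash
python3 - <<'E'
from pl import *
st()
p,d,w,i=cloud("top"); q=w-C; X,Y,h=q@pxt,q@py,q@n
m=(abs(X)<.072)&(abs(Y)<.105)&(p.max(-1)<55)&(abs(h)<.012)
for k in range(4):
    A=np.c_[X[m],Y[m],np.ones(m.sum())]; c,*_=np.linalg.lstsq(A,h[m],rcond=None); m=m&(abs(h-(c[0]*X+c[1]*Y+c[2]))<.003)
print("top",c.round(4),m.sum())
E
```

```text
t 19.45 plate X,Y,h 26.5 -79.4 -0.2 F [-2.1  1.   6.2] dR [-0.01  0.    0.01] j [ 0.66  0.47 -0.13  1.61  0.04  1.   -1.19] w 0.0209
top [ 0.0127 -0.      0.0009] 4616
```

Request:
servo_tool:
  commands:
    - [0,0,0,0,0,-0.7,1]
    - [0,0,0,0,0,-0.7,1]
    - [0,0,0,0,0,-0.7,1]

```text
clock: 19.75
tcp_pos: [0.5442, -0.407, 0.173]
orientation: [3.126, -0.23, 0.107]
contact_force: [-2.0, 1.6, 8.6]
grip_width: 0.0211
gripper_force: 80.7
```

```bash
cat > tilt.py <<'E'
from pl import *
def tilt():
    p,d,w,i=cloud("top"); q=w-C; X,Y,h=q@pxt,q@py,q@n
    m=(abs(X)<.072)&(abs(Y)<.105)&(p.max(-1)<55)&(abs(h)<.012)
    for k in range(4):
        A=np.c_[X[m],Y[m],np.ones(m.sum())]; c,*_=np.linalg.lstsq(A,h[m],rcond=None); m=m&(abs(h-(c[0]*X+c[1]*Y+c[2]))<.003)
    print("tilt excess",c.round(4),m.sum())
E
python3 - <<'E'
from tilt import *
st(); tilt()
f=np.load("top0.npz"); import tilt as t
t.cloud=lambda n:(f["p"],f["d"],f["w"],0); tilt()
E
```

```text
t 19.75 plate X,Y,h 26.8 -79.4 -0.5 F [-2.   1.6  8.6] dR [-0.    0.03  0.01] j [ 0.66  0.47 -0.13  1.61  0.04  1.   -1.19] w 0.0211
tilt excess [ 0.0061 -0.0006  0.0009] 4604
tilt excess [-0.0006  0.      0.0009] 4922
```

Request:
servo_tool:
  commands:
    - [0.1,0.4,0,0,0,-0.3,1]
    - [0.1,0.4,0,0,0,-0.3,1]
    - [0.1,0.4,0,0,0,-0.3,1]

```text
clock: 20.05
tcp_pos: [0.5443, -0.407, 0.1729]
orientation: [3.128, -0.23, 0.096]
contact_force: [-1.6, 1.5, 8.3]
grip_width: 0.021
gripper_force: 80.6
```

```bash
python3 - <<'E'
from tilt import *
st(); tilt()
E
```

```text
t 20.05 plate X,Y,h 26.9 -79.4 -0.7 F [-1.6  1.5  8.3] dR [-0.1  -0.36  0.01] j [ 0.66  0.48 -0.13  1.61  0.04  1.01 -1.2 ] w 0.021
tilt excess [-0.0008 -0.0007  0.0009] 4590
```

The plate is back at its original tilt (excess -0.0008, against -0.0006 at the start). Lane 2 next.

```bash
python3 - <<'E'
from tilt import *
s=go([(at(.0265,-.080,.03),O),(at(-.021,-.08,.03),O),(at(-.021,-.08,.006),O)],1,v=25)
E
```

```text
[[0, -0.2, 0, -1.3, -0.1, 15.3, 1], [-0.1, -0.4, 0, -2.6, -0.2, 30.6, 1], [-0.1, -0.4, 0, -26, 3.3, 28.9, 1], [-0.1, -0.4, 0, -49.4, 6.7, 27.3, 1], [-0.1, -0.4, 0, -47.8, 6.5, 3.4, 1]]
end [ 0.4965 -0.4005  0.1763] 5
```

Request:
servo_tool:
  commands:
    - [0,-0.2,0,-1,0,15,1]
    - [-0.1,-0.4,0,-3,0,31,1]
    - [-0.1,-0.4,0,-26,3,31,1]
    - [-0.1,-0.4,0,-49,7,30,1]
    - [-0.1,-0.4,0,-48,7,20,1]

```text
clock: 20.52
tcp_pos: [0.4915, -0.4016, 0.1938]
orientation: [3.124, -0.236, 0.104]
contact_force: [-1.1, -0.6, -1.8]
grip_width: 0.0211
gripper_force: 79.1
```

Request:
servo_tool:
  commands:
    - [0,0,0,0,0,-6,1]
    - [0,0,0,0,0,-11,1]
    - [0,0,0,0,0,-11,1]

```text
clock: 20.77
tcp_pos: [0.4953, -0.3988, 0.1785]
orientation: [3.129, -0.229, 0.101]
contact_force: [0.4, 1.0, -2.7]
grip_width: 0.0206
gripper_force: 79.1
```

```bash
python3 - <<'E'
from tilt import *
st()
E
```

```text
t 20.7667 plate X,Y,h -22.3 -78.4 8.3 F [ 0.4  1.  -2.7] dR [-0.16 -0.19 -0.04] j [ 0.7   0.4  -0.13  1.71  0.03  0.98 -1.15] w 0.0206
```

Request:
servo_tool:
  commands:
    - [0,0,0,0,0,-3,1]
    - [0,0,0,1,0,-5,1]
    - [0,0,0,1,0,-7,1]
    - [0,0,0,1,0,-7,1]

```text
clock: 21.1
tcp_pos: [0.4962, -0.3993, 0.1721]
orientation: [3.128, -0.229, 0.102]
contact_force: [-0.1, 0.3, -1.9]
grip_width: 0.021
gripper_force: 79.1
```

Request:
servo_tool:
  commands:
    - [0,0,0,0,0,-1,1]
    - [0,0,0,0,0,-1,1]
    - [0,0,0,0,0,-1,1]

```text
clock: 21.35
tcp_pos: [0.496, -0.3996, 0.1717]
orientation: [3.128, -0.23, 0.102]
contact_force: [0.2, 0.3, -1.3]
grip_width: 0.0208
gripper_force: 79.1
```

```bash
python3 - <<'E'
from tilt import *
st()
E
```

```text
t 21.35 plate X,Y,h -21.9 -79.1 1.4 F [ 0.2  0.3 -1.3] dR [-0.09 -0.14  0.  ] j [ 0.7   0.41 -0.13  1.72  0.03  0.96 -1.16] w 0.0208
```

Request:
servo_tool:
  commands:
    - [0,0,0,0,0,-1,1]
    - [0,0,0,0,0,-1,1]
    - [0,0,0,0,0,-1,1]

```text
clock: 21.6
tcp_pos: [0.4959, -0.3996, 0.1706]
orientation: [3.128, -0.23, 0.102]
contact_force: [-0.4, 0.1, -1.4]
grip_width: 0.0211
gripper_force: 79.1
```

Request:
servo_tool:
  commands:
    - [0,0,0,0,0,-0.7,1]
    - [0,0,0,0,0,-0.7,1]
    - [0,0,0,0,0,-0.7,1]

```text
clock: 21.85
tcp_pos: [0.4959, -0.3995, 0.1698]
orientation: [3.128, -0.23, 0.102]
contact_force: [-0.2, -0.1, -1.6]
grip_width: 0.0209
gripper_force: 79.1
```

```bash
python3 - <<'E'
from tilt import *
st()
E
```

```text
t 21.85 plate X,Y,h -22.1 -79.0 -0.4 F [-0.2 -0.1 -1.6] dR [-0.09 -0.15  0.01] j [ 0.7   0.41 -0.13  1.72  0.03  0.96 -1.16] w 0.0209
```

Request:
servo_tool:
  commands:
    - [0,0,0,0,0,-0.7,1]
    - [0,0,0,0,0,-0.7,1]
    - [0,0,0,0,0,-0.7,1]

```text
clock: 22.1
tcp_pos: [0.4961, -0.3996, 0.1696]
orientation: [3.128, -0.23, 0.103]
contact_force: [-0.6, 1.3, 2.2]
grip_width: 0.0209
gripper_force: 79.7
```

Request:
servo_tool:
  commands:
    - [0,0,0,0,0,-0.8,1]
    - [0,0,0,0,0,-0.8,1]
    - [0,0,0,0,0,-0.8,1]

```text
clock: 22.35
tcp_pos: [0.4962, -0.3997, 0.1696]
orientation: [3.127, -0.23, 0.103]
contact_force: [-2.3, 1.8, 6.7]
grip_width: 0.0208
gripper_force: 80.5
```

```bash
python3 - <<'E'
from tilt import *
st(); tilt()
E
```

```text
t 22.35 plate X,Y,h -21.9 -79.1 -0.6 F [-2.3  1.8  6.7] dR [-0.06 -0.1   0.01] j [ 0.7   0.41 -0.13  1.72  0.03  0.96 -1.16] w 0.0208
tilt excess [-0.0007 -0.0006  0.0009] 4627
```

Request:
servo_tool:
  commands:
    - [0,0,0,1.2,7.9,0.2,1]
    - [0,0,0,2.4,15.8,0.2,1]
    - [0,0,0,3.6,23.7,0.2,1]
    - [0,0,0,4.7,31.6,0.2,1]
    - [0,0,0,5.8,39.6,0.2,1]

```text
clock: 22.82
tcp_pos: [0.5025, -0.3605, 0.1697]
orientation: [3.125, -0.23, 0.105]
contact_force: [-0.3, -3.7, 5.2]
grip_width: 0.0211
gripper_force: 80.0
```

Request:
servo_tool:
  commands:
    - [0,0,0,1.2,7.9,0,1]
    - [0,0,0,2.4,15.8,0,1]
    - [0,0,0,3.6,23.7,0,1]
    - [0,0,0,4.7,31.6,0,1]
    - [0,0,0,5.8,39.6,0,1]

```text
clock: 23.23
tcp_pos: [0.5083, -0.3208, 0.1696]
orientation: [3.126, -0.23, 0.106]
contact_force: [-0.1, -3.1, 4.7]
grip_width: 0.021
gripper_force: 80.0
```

Request:
servo_tool:
  commands:
    - [0,0,0,1.2,7.9,0,1]
    - [0,0,0,2.4,15.8,0,1]
    - [0,0,0,3.6,23.7,0,1]
    - [0,0,0,4.7,31.6,0,1]
    - [0,0,0,5.8,39.6,0,1]

```text
clock: 23.65
tcp_pos: [0.5141, -0.2812, 0.1696]
orientation: [3.126, -0.23, 0.106]
contact_force: [-0.6, -2.8, 6.2]
grip_width: 0.0208
gripper_force: 80.0
```

```bash
python3 - <<'E'
from sh import *
st(); shards(("wrist",))
E
```

```text
t 23.65 plate X,Y,h -21.4 40.6 -0.6 F [-0.6 -2.8  6.2] dR [ 0.04 -0.02  0.02] j [ 0.55  0.33 -0.17  1.84  0.05  0.91 -1.37] w 0.0208
wrist plate 4331 XY [[-63.0, -43.0, -24.0], [66.0, 102.0, 135.0]] [ 0.501 -0.217  0.178]
wrist plate 892 XY [[-74.0, -72.0, -71.0], [-108.0, -75.0, -43.0]] [ 0.447 -0.389  0.176]
wrist mat h -0.0005 [ 0.001  -0.0003]
```

Request:
servo_tool:
  commands:
    - [0,0,0,1.2,7.9,0,1]
    - [0,0,0,2.4,15.8,0,1]
    - [0,0,0,3.6,23.7,0,1]
    - [0,0,0,4.7,31.6,0,1]
    - [0,0,0,5.8,39.6,0,1]

```text
clock: 24.12
tcp_pos: [0.5199, -0.2415, 0.1696]
orientation: [3.126, -0.23, 0.105]
contact_force: [0.6, -3.3, 6.3]
grip_width: 0.0212
gripper_force: 80.1
```

Request:
servo_tool:
  commands:
    - [0,0,0,1.2,7.9,0,1]
    - [0,0,0,2.4,15.8,0,1]
    - [0,0,0,3.6,24,0,1]
    - [0,0,0,4.2,28,0,1]
    - [0,0,0,4.2,28,0,1]

```text
clock: 24.53
tcp_pos: [0.5243, -0.2118, 0.1696]
orientation: [3.128, -0.227, 0.105]
contact_force: [0.2, 0.0, 6.8]
grip_width: 0.0213
gripper_force: 80.3
```

Request:
servo_tool:
  commands:
    - [0,0,0,0,0,20,1]
    - [0,0,0,-2,-3,50,1]
    - [0,0,0,-15,-30,65,1]
    - [0,0,0,-30,-60,65,1]
    - [0,0,0,-45,-90,65,1]

```text
clock: 24.95
tcp_pos: [0.4788, -0.3026, 0.2345]
orientation: [3.128, -0.225, 0.105]
contact_force: [0.3, -0.7, -2.4]
grip_width: 0.0209
gripper_force: 79.2
```

```bash
python3 - <<'E'
from sh import *
from tilt import tilt
st(); shards(("wrist","side","top")); tilt()
p,d,w,i=cloud("wrist"); q,_,_,_=cloud("side"); cv2.imwrite("pics/t9.png",np.hstack([cv2.resize(p,(400,300)),cv2.resize(q[100:280,280:520],(400,300))]))
T=ori(-79.3); s=go([((.3809,-.3044,.19),T),((.3809,-.3044,.02),T)],1)
E
```

```text
t 24.95 plate X,Y,h -48.7 14.3 66.2 F [ 0.3 -0.7 -2.4] dR [-0.07 -0.03 -0.18] j [ 0.6   0.23 -0.15  1.81  0.02  1.04 -1.27] w 0.0209
wrist plate 512 XY [[-74.0, -72.0, -71.0], [40.0, 77.0, 114.0]] [ 0.469 -0.238  0.177]
wrist plate 658 XY [[-74.0, -72.0, -71.0], [-108.0, -58.0, -11.0]] [ 0.449 -0.372  0.176]
wrist mat h -0.0007 [-0.0012 -0.0007]
side bin? 64 XY [[0.0, 24.0, 41.0], [259.0, 266.0, 274.0]] [ 0.602 -0.066  0.014]
side bin? 181 XY [[-75.0, -59.0, -36.0], [119.0, 134.0, 152.0]] [ 0.501 -0.185  0.013]
side mat h -0.0005 [-0.0011 -0.0005]
top bin? 53 XY [[9.0, 28.0, 41.0], [260.0, 266.0, 272.0]] [ 0.605 -0.067  0.016]
top bin? 334 XY [[-4.0, 27.0, 54.0], [122.0, 143.0, 168.0]] [ 0.587 -0.188  0.014]
top bin? 195 XY [[-83.0, -62.0, -39.0], [120.0, 138.0, 153.0]] [ 0.499 -0.181  0.014]
top mat h 0.0009 [-0.0021  0.0009]
tilt excess [0.0014 0.0008 0.0008] 2648
[[-0.1, 1.2, 6.3, -32.6, -1.1, -14.3, 1], [-0.1, 2.5, 12.7, -65.3, -2.1, -28.7, 1], [-0.2, 3.7, 19, -97.9, -3.2, -43, 1], [-0.2, 3.7, 19, -97.9, -3.2, -77, 1], [-0.2, 3.7, 19, -97.9, -3.2, -111, 1]]
[[0, 0, 0, 0, 0, -34, 1], [0, 0, 0, 0, 0, -68, 1], [0, 0, 0, 0, 0, -102, 1]]
end [ 0.3809 -0.3044  0.02  ] 8
```

View pics/t9.png

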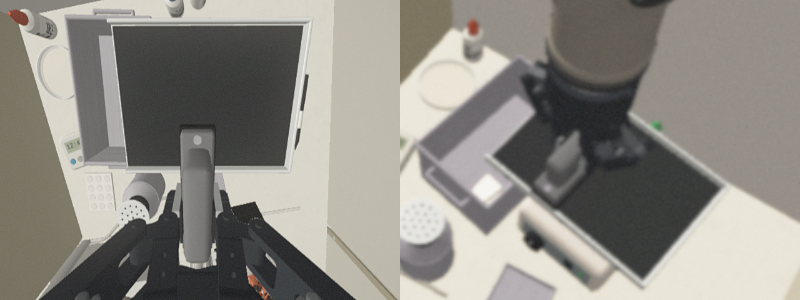

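The plate is clear and the shards lie in the pan at (487,187) of the side half. The tilt is back to its original value within noise. I'll return the scraper to its tray.

Request:
servo_tool:
  commands:
    - [-0.1,1.2,6.3,-33,-1,0,1]
    - [-0.1,2.5,12.7,-65,-2,-15,1]
    - [-0.2,3.7,19,-98,-3,-35,1]
    - [-0.2,3.7,19,-98,-3,-70,1]
    - [-0.2,3.7,19,-98,-3,-100,1]

```text
clock: 25.67
tcp_pos: [0.3799, -0.3051, 0.1328]
orientation: [3.126, 0.292, 0.003]
contact_force: [0.5, 0.0, -1.8]
grip_width: 0.0211
gripper_force: 79.1
```

Request:
servo_tool:
  commands:
    - [0,0,0,0,0,-35,1]
    - [0,0,0,0,0,-70,1]
    - [0,0,0,0,0,-100,1]
    - [0,0,0,0,0,-100,1]

```text
clock: 26.0
tcp_pos: [0.3777, -0.3019, 0.0287]
orientation: [-3.122, -0.295, 0.009]
contact_force: [-0.4, 0.6, -1.3]
grip_width: 0.0208
gripper_force: 78.9
```

```bash
python3 - <<'E'
from pl import *
st()
s=go([((.3809,-.3044,.004),ori(-79.3))],1)
E
```

```text
t 26.0 plate X,Y,h -162.6 0.2 -132.2 F [-0.4  0.6 -1.3] dR [ -0.29  -4.23 -19.19] j [ 0.67  0.41 -0.15  2.12  0.1   0.62 -0.93] w 0.0208
[[-0.3, -0.4, -0.1, 3.2, -2.5, -24.7, 1]]
end [ 0.3809 -0.3044  0.004 ] 1
```

Request:
servo_tool:
  commands:
    - [-0.2,-0.2,0,2,-2,-10,1]
    - [-0.3,-0.4,-0.1,3,-2,-20,1]
    - [-0.3,-0.4,-0.1,3,-2,-26,1]
    - [-0.3,-0.4,-0.1,3,-2,-28,1]
    - [-0.3,-0.4,-0.1,3,-2,-28,1]

```text
clock: 26.42
tcp_pos: [0.3839, -0.3078, 0.0062]
orientation: [3.121, 0.288, 0.012]
contact_force: [1.0, -0.3, -1.6]
grip_width: 0.0208
gripper_force: 79.0
```

Request:
servo_tool:
  commands:
    - [0,0,0,0,0,-1,1]
    - [0,0,0,0,0,-1,1]
    - [0,0,0,0,0,-1,1]

```text
clock: 26.67
tcp_pos: [0.3837, -0.3084, 0.0052]
orientation: [3.121, 0.287, 0.013]
contact_force: [-0.0, 0.4, -1.9]
grip_width: 0.0211
gripper_force: 79.0
```

```bash
python3 - <<'E'
from pl import *
o=r.get_obs(); print(o["tcp_pos"],o["contact_force"])
E
```

```text
[ 0.38367161 -0.30836442  0.005194  ] [-0.01366224  0.35170541 -1.92303585]
```

Request:
servo_tool:
  commands:
    - [0,0,0,-2,2,-3,1]
    - [0,0,0,-2,2,-5,1]
    - [0,0,0,-2,2,-5.5,1]
    - [0,0,0,-2,2,-5.5,1]

```text
clock: 27.0
tcp_pos: [0.3809, -0.3059, -0.001]
orientation: [3.122, 0.287, 0.01]
contact_force: [-1.7, 1.5, 1.9]
grip_width: 0.0212
gripper_force: 79.7
```

Request:
servo_tool:
  commands:
    - [0,0,0,0,0,-0.8,1]
    - [0,0,0,0,0,-0.8,1]
    - [0,0,0,0,0,-0.8,1]

```text
clock: 27.25
tcp_pos: [0.3812, -0.3059, -0.0012]
orientation: [3.122, 0.287, 0.011]
contact_force: [-1.5, 1.6, 9.5]
grip_width: 0.0207
gripper_force: 80.6
```

Request:
servo_tool:
  commands:
    - [0,0,0,0,0,-0.8,1]
    - [0,0,0,0,0,-0.8,1]
    - [0,0,0,0,0,-0.8,1]

```text
clock: 27.5
tcp_pos: [0.3815, -0.306, -0.0014]
orientation: [3.122, 0.287, 0.012]
contact_force: [-3.7, 3.7, 15.4]
grip_width: 0.0211
gripper_force: 81.6
```

Request:
servo_tool:
  commands:
    - [0,0,0,0,0,1.6,1]
    - [0,0,0,0,0,1.6,0.5]
    - [0,0,0,0,0,1.6,0]
    - [0,0,0,0,0,1.6,0]
    - [0,0,0,0,0,1.6,0]

```text
clock: 27.92
tcp_pos: [0.3814, -0.3062, -0.001]
orientation: [3.122, 0.287, 0.012]
contact_force: [-0.1, 0.4, -0.3]
grip_width: 0.0686
gripper_force: 0.0
```

Request:
servo_tool:
  commands:
    - [0,0,0,0,0,0,0]
    - [0,0,0,0,0,0,0]
    - [0,0,0,0,0,20,0]
    - [0,0,0,0,0,55,0]
    - [0,0,0,0,0,95,0]

```text
clock: 28.33
tcp_pos: [0.3798, -0.305, 0.0936]
orientation: [3.125, 0.287, 0.006]
contact_force: [1.6, -2.0, 0.5]
grip_width: 0.0852
gripper_force: 0.0
```

Request:
servo_tool:
  commands:
    - [0,0,0,0,0,40,0]
    - [0,0,0,0,0,80,0]
    - [0,0,0,-10,10,120,0]
    - [0,0,0,-20,20,160,0]
    - [0,0,0,-20,20,180,0]

```text
clock: 28.75
tcp_pos: [0.3613, -0.2855, 0.2786]
orientation: [3.118, 0.287, 0.017]
contact_force: [0.1, -0.5, 0.3]
grip_width: 0.0853
gripper_force: 0.0
```

```bash
python3 - <<'E'
from pl import *
o=r.get_obs(); print(o["clock"],o["tcp_pos"],o["contact_force"],o["grip_width"])
for nm in ("wrist","side","top"):
    p,d,w,i=cloud(nm); x,y,z=w[...,0],w[...,1],w[...,2]
    g=(x>.3)&(x<.46)&(y>-.36)&(y<-.24)&(z>.058)&(z<.08)
    if g.sum()>20: print(nm,cv2.minAreaRect((w[g][:,:2]*1000).astype(np.float32)),np.median(z[g]))
    for lab,a,ci in (("petri",(.55,.68,-.09,.0),0),("timer",(.42,.53,-.08,.015),0),("tile",(.33,.43,-.1,.0),0)):
        f=None
        for src,ww in (("before",np.load(("side0" if nm=="side" else "top0")+".npz")["w"]),("now",w)):
            X,Y,Z=ww[...,0],ww[...,1],ww[...,2]; m=(X>a[0])&(X<a[1])&(Y>a[2])&(Y<a[3])&(Z>.005)&(Z<.03)
            print("  ",nm,lab,src,m.sum(),np.median(ww[m],0).round(3) if m.any() else "")
    q=w-C; X,Y=q@pxt,q@py
    b=((w[...,2]<.07)&(w[...,2]>.004)&(p.min(-1)>170)&(w[...,1]>-.25)&(w[...,1]<-.08)&(w[...,0]>.44)&(w[...,0]<.65)).astype(np.uint8)
    N,L,s,c=cv2.connectedComponentsWithStats(b)
    for k in range(1,N):
        if s[k,4]>30: print("  bin",s[k,4],c[k].round(),w[L==k].mean(0).round(3),np.percentile(z[L==k],[5,95]).round(3))
    cv2.imwrite(f"pics/e_{nm}.png",p)
q=cv2.imread("pics/e_top.png"); q2=cv2.imread("pics/e_side.png")
cv2.imwrite("pics/end.png",np.hstack([cv2.resize(q[110:290,240:460],(400,327)),cv2.resize(q2[100:330,220:480],(400,327))]))
E
```

```text
28.75 [ 0.36126965 -0.28552443  0.2786083 ] [ 0.14961123 -0.48886675  0.28770201] 0.08534297124359562
wrist ((376.9632263183594, -309.1561279296875), (178.69261169433594, 34.23410415649414), 23.148418426513672) 0.06813543512954523
   wrist petri before 893 [ 0.615 -0.036  0.016]
   wrist petri now 0 
   wrist timer before 721 [ 0.475 -0.03   0.018]
   wrist timer now 2696 [ 0.474 -0.029  0.016]
   wrist tile before 761 [ 0.38  -0.049  0.008]
   wrist tile now 2179 [ 0.384 -0.049  0.006]
  bin 58 [252.  57.] [ 0.482 -0.178  0.013] [0.009 0.017]
side ((401.73931884765625, -317.347412109375), (116.3656234741211, 85.5611343383789), 0.405417799949646) 0.06756731513905556
   side petri before 835 [ 0.614 -0.036  0.015]
   side petri now 273 [ 0.588 -0.021  0.014]
   side timer before 729 [ 0.47  -0.032  0.016]
   side timer now 715 [ 0.469 -0.032  0.016]
   side tile before 685 [ 0.378 -0.05   0.006]
   side tile now 695 [ 0.377 -0.051  0.007]
  bin 107 [331. 216.] [ 0.494 -0.186  0.014] [0.008 0.018]
top ((414.2152099609375, -296.7288513183594), (99.92564392089844, 25.250879287719727), 14.781678199768066) 0.06916684309362686
   top petri before 893 [ 0.615 -0.036  0.016]
   top petri now 895 [ 0.615 -0.036  0.016]
   top timer before 721 [ 0.475 -0.03   0.018]
   top timer now 715 [ 0.472 -0.03   0.018]
   top tile before 761 [ 0.38  -0.049  0.008]
   top tile now 767 [ 0.38  -0.049  0.008]
  bin 358 [327. 170.] [ 0.588 -0.188  0.014] [0.006 0.019]
  bin 211 [324. 204.] [ 0.5   -0.182  0.014] [0.006 0.02 ]
```

View pics/end.png

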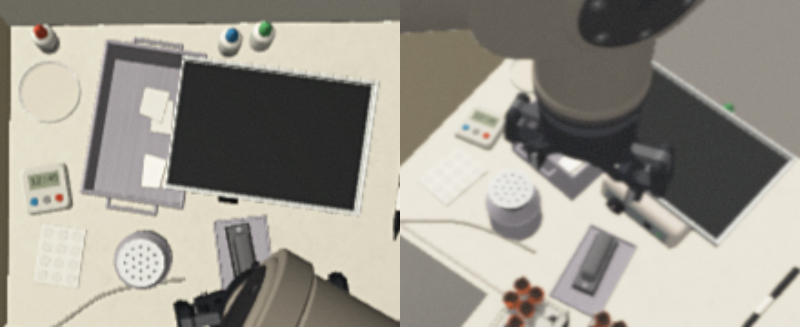

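The end view shows the plate clear, the shards in the pan at (155,105) and (155,170), the scraper upright in its tray, and the petri dish, timer and whole tile in place. Handing in.

```bash
python3 -c "
from bench import r
print(r.hand_in())"
```

```text
the job is handed in; nothing more can be done
None
```

I handed the job in at about 29 s: the sole was wetted, the plate is clear with shards visible in the pan in two overlapping heaps (I did not count four), and the scraper stands in its tray with the loose items unmoved; but at the start of the second wipe I set the sole down on the low rim, which turned the plate about 0.05 rad, so I pressed it back to its original tilt (within about 0.002 rad).

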